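# Check in the bottles at the pantry bar

### The arm

A 6-joint arm with a two-finger parallel gripper is mounted at the origin on the work surface. World frame = base frame: x ahead of the robot, y to its left, z up, the work surface at z = 0. Lengths are in m, angles in rad, forces in N, time in s.
With the tool pointing down it reaches from about 0.275 to 0.75 m from the base axis. Payload 10.2 kg.
Tool frame: the origin (TCP) lies midway between the tips of the shut fingers; the grasp point (between the pads) lies 19 mm behind it (grasp_offset is the distance from the TCP to the grasp point, in m); z points along the fingers, y is the line along which they close (so a half turn about z gives the same grasp; the last joint's range is limited). The gripper opens to 88 mm and grips with 3 to 60 N. Pads are 18 mm wide; open, the fingers measure 123 mm over their backs; the gripper's body (75 mm by 187 mm) begins 45 mm behind the grasp point.
Start: joints at [-1.44, 0.313, 1.498, -0, 1.331, -0.223], TCP at [0.182, -0.492, 0.239] pointing down, gripper open.
Joint ranges: [-2.94, 2.94], [-0.97, 2.17], [0.19, 2.56], [-1.23, 4.37], [0.02, 3.11], [-2.88, 2.88]. Speed limits (rad/s): [2.39, 2.39, 3.01, 3.14, 3.14, 3.14].

### API

Orientations are given as a rotation vector (axis times angle).
In Python, from cell import sense, grab_frame, close_job, grasp_offset gives the robot as it stands.
- The arm moves only by the shell command python3 -m pendant 'ROWS' [OPENING] [FORCE]. ROWS is JSON, a list of rows, each a list of 2 entries, a list of its own where there are three numbers: the shift along the world's x, y, z in m, then the turn, a rotation vector about the world's x, y, z in rad. In form: [[[tx, ty, tz], [ax, ay, az]], ...]. A call has exactly 8 rows; each row shifts and turns the commanded pose from where the row before left it; what a row does not reach is not made up. A row lasts 1/12 s, in which the tool goes at most 41.7 mm and 7.16 degrees, less where a joint would pass 70% of its speed; a pose out of reach is approached as far as the arm can. A call is refused whole if a number of a shift passes 0.0417 or a number of a turn 0.125, either way. A call with a gripper value outside its range is refused whole. OPENING is the closure, from 0 (fully open) to 1 (shut), set as the call begins (- or left out, the last holds). The fingers move at their own pace and stop on an object; FORCE is the grip in N (left out, the last holds). Time passes only in rows, so rows that do not move let the fingers close, or fill a call up. It gives the time, the measured TCP pose, the force, the opening and the grip force at its end, in the units of the state.
- sense(): the state, without advancing time (a new reading comes with each control period).
- grab_frame(name): name is "side" or "top" or "wrist"; returns a dict with "frame" (384x512x3 uint8, red, green, blue), "K" (3x3 intrinsics, pixels), "k1" (the pictures are not rectified: a ray, as slopes to the right and down, at radius r is drawn at 1 + k1 r^2 times it, then the intrinsics apply), "R" (3x3) and "t" (3): a world point X has camera coordinates R X + t; the wrist camera has in their place "T_tool_cam" (4x4, takes a point from camera to tool coordinates, whose origin is the TCP and whose axes are the flange's). Camera axes: x right, y down, z forward; pixel columns grow to the right and rows downward; lengths in m; the calibration is good to about 2 mm. A picture is of the moment at which its call begins: read the wrist's pose just before it. There is no depth.
- close_job(): hands the job in; it is judged then, once.
The state is a dict: "clock": time; "q": joint angles; "dq": joint speeds; "effort": joint torques, N m; "tcp_pos": TCP position; "orientation": TCP orientation; "contact_force": force on the tool from outside, world axes, zero at the start; "moment": the same for the moment, N m; "gripper_width": opening from 0.0 (shut) to 1.0 (fully open); "gripper_force": force on a finger pad.
Only numpy, scipy, OpenCV 4.12 (cv2) and the standard library are available. Lean on these libraries where they do the work, as an engineer would, in place of code of your own. Each camera call takes 0.05 s, during which the arm holds its last target. There are 200 camera calls.

### The job

Turn up the cabinet light by setting the dimmer lever straight up, then lay every standing bottle on its side in the plywood cradle that is as long as the bottle's body, centred along it. When all are laid, take the barcode scanner from its rest and read the label of each bottle where it lies, the tallest first and the shortest last: point the window's beam across the bottle at the middle of the label from about a hand's breadth away and hold it steady there for a good second. Finally put the scanner back in its rest the way it was, turn the dimmer lever right back to off, and leave the other things on the counter alone.

Things in the scene. Friction and masses are not known exactly. Their poses are not given: they have to be found in the camera images.
- tall_bottle: the tallest of up to three capped green glass bottles of one girth (absent in some runs): 220 mm tall in all; a cylindrical body 52 mm across and 140 mm long, a cone 24 mm long, then a straight neck 26 mm across and 56 mm long up to the flat top, a place to grip it; 300 g or so. Origin: centre of its underside; its z axis runs to the cap. It starts standing upright on the counter.
- tall_bottle_label (a point): point on the bottle's axis at the middle of its paper label, 70 mm from the underside; the striped label is a band 44 mm wide all the way round the body (surface 26 mm from this point), so it can be read from any side
- middle_bottle: the middle one of up to three capped green glass bottles of one girth (absent in some runs): 190 mm tall in all; a cylindrical body 52 mm across and 110 mm long, a cone 24 mm long, then a straight neck 26 mm across and 56 mm long up to the flat top, a place to grip it; 260 g or so. Origin: centre of its underside; its z axis runs to the cap. It starts standing upright on the counter.
- middle_bottle_label (a point): point on the bottle's axis at the middle of its paper label, 55 mm from the underside; the striped label is a band 44 mm wide all the way round the body (surface 26 mm from this point), so it can be read from any side
- short_bottle: the shortest of up to three capped green glass bottles of one girth (absent in some runs): 160 mm tall in all; a cylindrical body 52 mm across and 80 mm long, a cone 24 mm long, then a straight neck 26 mm across and 56 mm long up to the flat top, a place to grip it; 220 g or so. Origin: centre of its underside; its z axis runs to the cap. It starts standing upright on the counter.
- short_bottle_label (a point): point on the bottle's axis at the middle of its paper label, 40 mm from the underside; the striped label is a band 44 mm wide all the way round the body (surface 26 mm from this point), so it can be read from any side
- cradle_tall: fixed plywood cradle 140 mm long, as long as the body of the tall bottle: a 90-degree V trough open at both ends, on a base 66 mm wide. Origin: centre of its underside, on the counter; x runs along the trough, z up. The top edges of the V stand about 64 mm high and 82 mm apart inside; a bottle lying in it has its axis 60 mm above the counter; the neck overhangs one end (either end will do)
- cradle_middle: fixed plywood cradle 110 mm long, as long as the body of the middle bottle: a 90-degree V trough open at both ends, on a base 66 mm wide. Origin: centre of its underside, on the counter; x runs along the trough, z up. The top edges of the V stand about 64 mm high and 82 mm apart inside; a bottle lying in it has its axis 60 mm above the counter; the neck overhangs one end (either end will do)
- cradle_short: fixed plywood cradle 80 mm long, as long as the body of the short bottle: a 90-degree V trough open at both ends, on a base 66 mm wide. Origin: centre of its underside, on the counter; x runs along the trough, z up. The top edges of the V stand about 64 mm high and 82 mm apart inside; a bottle lying in it has its axis 60 mm above the counter; the neck overhangs one end (either end will do)
- scanner: handheld barcode scanner, 220 g: a black straight handle 150 x 30 x 30 mm along its x axis, with a grey head 60 x 50 x 36 mm at the +x end bent 45 degrees down. Origin: middle of the handle's underside; z up. It starts lying in its rest, which points the same way. It reads all the time; there is no trigger
- scanner_grip (a point): middle of the scanner's handle, 15 mm above its underside: between the two forks of the rest, where 80 mm of handle is free for the fingers
- scanner_window (a point): centre of the scanner's glass window, at (107, 0, -17) mm in the scanner's frame; this point's own x axis is the reading beam, straight out of the window (45 degrees down and forward when the handle is level); its y axis is the scanner's y. It reads a label whose axis point is 60 to 160 mm off along the beam
- scanner_rest: fixed dark steel rest: base 150 x 70 x 8 mm, two upright forks 14 mm thick at x = -62 and +40 mm, seats 70 mm above the counter; prongs beside the seats up to 90 mm high, about 43 mm apart at the seat and flaring, for the 30 mm handle. Origin: on the counter; x along the handle towards the head, z up. A scanner at home has its origin 70 mm straight above this one
- dimmer (a joint): angle of the dimmer lever of the cabinet lights, rad: 0 = off, leaning 0.6 rad towards the robot side (-x of its block) against its stop; 0.6 = straight up; 1.2 = full, leaning away. It stays where it is left (light friction)
- dimmer_tip (a point): centre of the grey ball, 26 mm across, at the end of the 10 mm lever rod, 80 mm from the hinge
- dimmer_base: fixed white block of the dimmer, 70 x 50 x 25 mm; origin: centre of its underside; the lever's hinge lies 22 mm above it, along its y axis, and the lever swings in its x-z plane, from -x (off) to +x (full)
- tape_roll: bystander, to be left alone: roll of blue tape lying flat, 90 mm across, 24 mm high; origin at the centre of its underside
- screwdriver: bystander, to be left alone: screwdriver lying flat; origin at the centre of its underside
- mug: bystander, to be left alone: white mug, 80 mm across, 90 mm high; origin at the centre of its underside
- screw_box: bystander, to be left alone: cardboard screw box 90 x 60 x 45 mm; origin at the centre of its underside
- offcut: bystander, to be left alone: plywood offcut lying flat, 160 x 50 x 18 mm; origin at the centre of its underside
- tape_measure: bystander, to be left alone: yellow tape measure 70 x 35 x 65 mm; origin at the centre of its underside
- filler_tin: bystander, to be left alone: white tin 80 mm across, 70 mm high; origin at the centre of its underside

How it is judged:
On the way, in this order (a step that is already met when the one before it is completed fails the run):
1. the dimmer lever stands straight up (value of joint dimmer between 0.47 and 0.73 rad), for 0.3 s.
2. every bottle lies in the cradle of its own length, let go (x of tall_bottle_label in the frame of cradle_tall between -0.022 and 0.022 m and y of tall_bottle_label in the frame of cradle_tall between -0.012 and 0.012 m and z of tall_bottle_label in the frame of cradle_tall between 0.05 and 0.07 m and angle between the z axis of tall_bottle and the x axis of cradle_tall, either way round below 0.15 rad and linear speed of each of tall_bottle, middle_bottle, short_bottle below 0.03 m/s and contact force between each of tall_bottle, middle_bottle, short_bottle and the fingers below 0.1 N and x of middle_bottle_label in the frame of cradle_middle between -0.022 and 0.022 m and y of middle_bottle_label in the frame of cradle_middle between -0.012 and 0.012 m and z of middle_bottle_label in the frame of cradle_middle between 0.05 and 0.07 m and angle between the z axis of middle_bottle and the x axis of cradle_middle, either way round below 0.15 rad and x of short_bottle_label in the frame of cradle_short between -0.022 and 0.022 m and y of short_bottle_label in the frame of cradle_short between -0.012 and 0.012 m and z of short_bottle_label in the frame of cradle_short between 0.05 and 0.07 m and angle between the z axis of short_bottle and the x axis of cradle_short, either way round below 0.15 rad), for 0.3 s.
3. the held scanner reads the tall bottle's label, across the bottle, for a second (x of tall_bottle_label in the frame of scanner_window between 0.06 and 0.16 m and y of tall_bottle_label in the frame of scanner_window between -0.015 and 0.015 m and z of tall_bottle_label in the frame of scanner_window between -0.015 and 0.015 m and angle between the x axis of scanner_window and the z axis of tall_bottle, either way round above 1.13 rad), for 1 s.
4. the held scanner reads the middle bottle's label, across the bottle, for a second (x of middle_bottle_label in the frame of scanner_window between 0.06 and 0.16 m and y of middle_bottle_label in the frame of scanner_window between -0.015 and 0.015 m and z of middle_bottle_label in the frame of scanner_window between -0.015 and 0.015 m and angle between the x axis of scanner_window and the z axis of middle_bottle, either way round above 1.13 rad), for 1 s.
5. the held scanner reads the short bottle's label, across the bottle, for a second (x of short_bottle_label in the frame of scanner_window between 0.06 and 0.16 m and y of short_bottle_label in the frame of scanner_window between -0.015 and 0.015 m and z of short_bottle_label in the frame of scanner_window between -0.015 and 0.015 m and angle between the x axis of scanner_window and the z axis of short_bottle, either way round above 1.13 rad), for 1 s.
At the end, for the whole second after the job is handed in: each bottle lies free and still in its own cradle (label within 22 mm along, 12 across, 10 in height of the seat, 0.15 rad); scanner free in its rest as at first (20 mm along, 9 across, 7 in height, 0.15 rad); dimmer below 0.10 rad (all of step 2 and x of scanner in the frame of scanner_rest between -0.02 and 0.02 m and y of scanner in the frame of scanner_rest between -0.009 and 0.009 m and z of scanner in the frame of scanner_rest between 0.063 and 0.077 m and angle between the x axis of scanner and the x axis of scanner_rest, either way round below 0.15 rad and x of scanner_window in the frame of scanner_rest above 0.05 m and linear speed of scanner below 0.03 m/s and contact force between scanner and the fingers below 0.1 N and value of joint dimmer below 0.1 rad); the robot touches nothing.
It fails at once if another thing on the counter is moved by more than 3 cm (distance of any of tape_roll, screwdriver, mug, screw_box, offcut, tape_measure, filler_tin from where it was at the start of the episode above 0.03 m).
It fails at once if a bottle or the scanner falls off the counter (height (world z) of any of tall_bottle, middle_bottle, short_bottle, scanner below -0.05 m).
Of tall_bottle, middle_bottle, short_bottle only 2 to 3 are there at a start; the rules pass over those that are not, and their reading is None.
At some moment in a run one of tall_bottle, middle_bottle, short_bottle may be knocked a few centimetres aside while the robot is not near it.
It also fails if it takes over 210 s, if anything falls off the work surface, if the arm or the gripper's body presses on something with over 40 N, if the wrist force passes 120 N, or if a joint passes its speed limit or range.

## Working session

There is one attempt and no reset: what is moved stays moved. The work goes in short steps, Python scripts to look and compute and a shell command to move; the robot and the scene stay as the last step left them, time stands still between calls to the robot, and variables do not carry over. Pictures are saved under pics/ and viewed, at most 14 in all, crops included, and the job is handed in when it is done.

```bash
mkdir -p pics; ls
cat > h.py <<'E'
import numpy as np, cv2, json
from scipy.spatial.transform import Rotation as Ro
from cell import sense, grab_frame, close_job, grasp_offset
def shot(name, f):
    s=sense(); g=grab_frame(name); cv2.imwrite(f'pics/{f}.png',g['frame'][:,:,::-1]); 
    if name=='wrist':
        T=np.eye(4);T[:3,:3]=Ro.from_rotvec(s['orientation']).as_matrix();T[:3,3]=s['tcp_pos']
        C=np.linalg.inv(T@np.array(g['T_tool_cam'])); g['R']=C[:3,:3];g['t']=C[:3,3]
    np.savez(f'pics/{f}.npz',K=g['K'],k1=g['k1'],R=g['R'],t=g['t'])
    return g
def cam(f): return {k:v for k,v in np.load(f'pics/{f}.npz').items()}
def px(c,uv,z):
    K=c['K'];d=np.array([[-float(c['k1']),0]]);
    a=np.array([(uv[0]-K[0,2])/K[0,0],(uv[1]-K[1,2])/K[1,1]]); s=a.copy()
    for _ in range(30): s=a/(1+float(c['k1'])*(s@s))
    r=c['R'].T@np.array([s[0],s[1],1]); o=-c['R'].T@c['t']
    return o+r*(z-o[2])/r[2]
def proj(c,X):
    p=c['R']@np.array(X)+c['t'];s=p[:2]/p[2];s=s*(1+float(c['k1'])*(s@s))
    return np.array([c['K'][0,0]*s[0]+c['K'][0,2],c['K'][1,1]*s[1]+c['K'][1,2]])
E
python3 - <<'E'
from h import *
s=sense();print(s);print(grasp_offset)
for n in('top','side','wrist'):
    g=shot(n,n+'0');print(n,g['K'][0][0],g['k1'],-np.array(g['R']).T@np.array(g['t']))
    i=cv2.imread(f'pics/{n}0.png');cv2.imwrite(f'pics/{n}0b.png',cv2.resize(i,(800,600),interpolation=cv2.INTER_CUBIC))
E
```

```text
pics
{'clock': 0.0, 'q': array([-1.44039098e+00,  3.13406007e-01,  1.49840123e+00, -1.53956590e-06,
        1.33102179e+00, -2.23445190e-01]), 'dq': array([-9.96859778e-05,  1.95318929e-03, -1.43652179e-03, -3.63778994e-04,
        7.32245530e-04,  4.65025356e-04]), 'effort': array([ 9.28343470e-04, -4.02212548e+01, -2.52269125e+01,  6.95002475e-02,
        3.53209802e-02, -1.08834122e-04]), 'tcp_pos': array([ 0.18185279, -0.49224114,  0.23819708]), 'orientation': array([-3.09133493e+00, -5.52715048e-01, -8.79322376e-05]), 'contact_force': array([-0.49115449, -0.0656738 ,  0.26887079]), 'moment': array([0.03938796, 0.00297504, 0.03309448]), 'gripper_force': 0.0, 'gripper_width': 0.9986721812654565}
0.0187
top 441.86087206198346 -0.03501607986147151 [0.34019436 0.00713287 1.50058376]
side 371.7002413084354 -0.08882312741677277 [0.12288146 0.56204218 0.79706691]
wrist 313.44250968452707 -0.0300670886854127 [ 0.25695118 -0.4636963   0.38433316]
```

View pics/top0b.png

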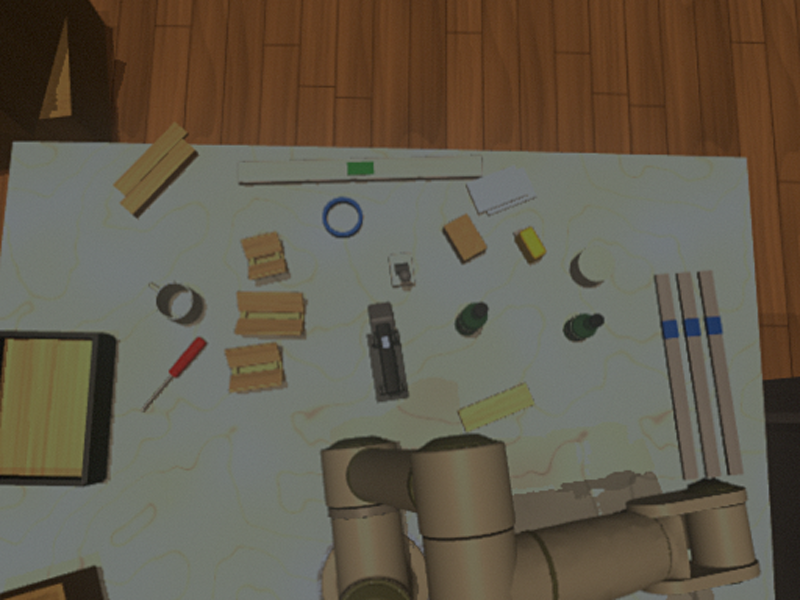

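View pics/side0b.png

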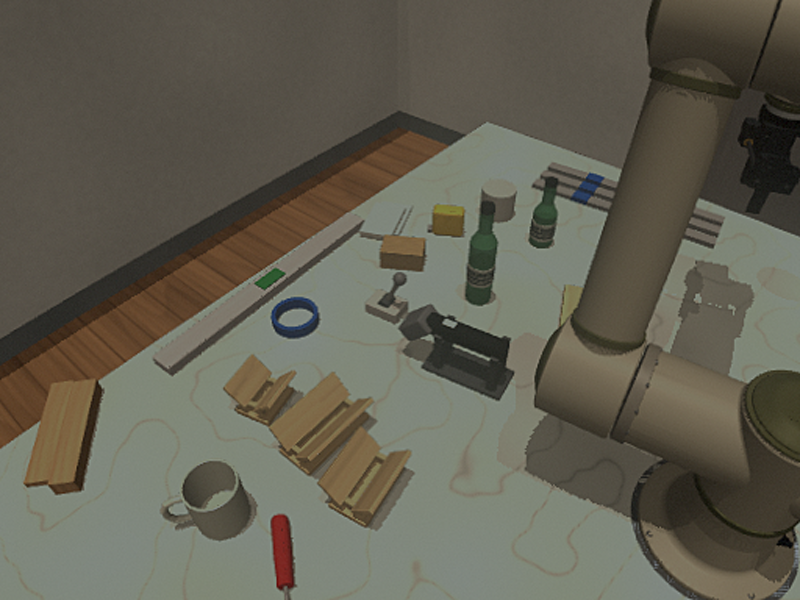

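The top view shows two bottles, with bases near (468,322) and (576,331). The cradles are at (264,256), (271,313) and (256,367), the scanner rest is near (388,352) and the dimmer is at (402,270). I'll enlarge this area to read it more closely.

Run:
```python
import cv2
i=cv2.imread('pics/top0.png')[140:268,140:400];i=cv2.convertScaleAbs(i,alpha=1.6)
o=cv2.resize(i,None,fx=3,fy=3,interpolation=cv2.INTER_CUBIC)
for k in range(0,260,20):
    cv2.putText(o,str(140+k),(k*3,8),0,.3,(0,0,255),1);cv2.line(o,(k*3,10),(k*3,14),(0,0,255),1)
for k in range(0,128,20): cv2.putText(o,str(140+k),(0,k*3+4),0,.3,(0,0,255),1)
cv2.imwrite('pics/c0.png',o)
```

```text
(no output)
```

View pics/c0.png

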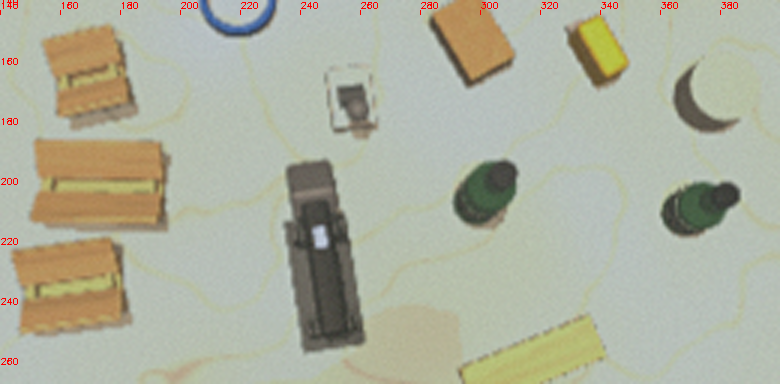

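The cradles measure about 77 mm (top, short), 139 mm (middle row, tall) and 112 mm (bottom, middle), so I can tell them apart. Next I'll compute positions and fit the two bottles by silhouette.

Run:
```python
from h import *
from scipy.optimize import minimize
T=cam('top0');S=cam('side0')
f=lambda u,v,z:px(T,(140+u/3,140+v/3),z)
def quad(n,P,z):
    Q=np.array([f(*p,z)[:2] for p in P]);print(n,'c',Q.mean(0).round(4),'sides',[np.linalg.norm(Q[i]-Q[(i+1)%4]).round(4) for i in range(4)],'dir01',np.degrees(np.arctan2(*(Q[1]-Q[0])[::-1])).round(1),'dir32',np.degrees(np.arctan2(*(Q[2]-Q[3])[::-1])).round(1))
quad('short',[(43,42),(112,26),(131,103),(58,117)],.068)
quad('tall',[(37,140),(160,141),(164,222),(31,222)],.068)
quad('mid',[(12,250),(115,238),(124,321),(22,333)],.068)
quad('dim',[(327,67),(372,65),(378,131),(332,131)],.025)
quad('rest',[(303,352),(366,342),(350,211),(287,221)],.008)
print('ball',f(357,108,.088), 'handle',f(330,335,.1),f(313,205,.1))
prof=lambda L:[(0,.026),(L,.026),(L+.024,.013),(L+.08,.013)]
a=np.linspace(0,6.28,24)
def sil(c,x,y,L,sh):
    m=np.zeros(sh,np.uint8);pr=prof(L)
    R=[np.array([proj(c,(x+r*np.cos(t),y+r*np.sin(t),z)) for t in a]) for z,r in pr]
    for A,B in zip(R,R[1:]): cv2.fillConvexPoly(m,cv2.convexHull(np.round(np.vstack([A,B])*16).astype(np.int32)),1,shift=4)
    return m>0
imT=cv2.imread('pics/top0.png').astype(int);imS=cv2.imread('pics/side0.png').astype(int)
def mask(im,roi):
    m=np.zeros(im.shape[:2],bool);x0,y0,x1,y1=roi;s=im[y0:y1,x0:x1]
    b,g,r=s[...,0],s[...,1],s[...,2];mm=((g>r+6)&(g<95)|(s.max(2)<50)).astype(np.uint8)
    m[y0:y1,x0:x1]=cv2.morphologyEx(mm,cv2.MORPH_CLOSE,np.ones((5,5)))>0;return m
for n,rt,rs,x0,y0 in[('b1',(286,188,318,222),(296,126,322,198),.35,-.13),('b2',(356,194,392,224),(336,112,360,162),.35,-.33)]:
    mT=mask(imT,rt);mS=mask(imS,rs)
    for L in(.14,.11,.08):
        cost=lambda p:sum(((sil(c,p[0],p[1],L,(384,512))^m).sum()/m.sum()) for c,m in((T,mT),(S,mS)))
        b=min((minimize(cost,(x0+dx,y0+dy),method='Nelder-Mead',options=dict(initial_simplex=[(x0+dx,y0+dy),(x0+dx+.02,y0+dy),(x0+dx,y0+dy+.02)])) for dx in(-.03,.03) for dy in(-.03,.03)),key=lambda r:r.fun)
        print(n,L,b.x.round(4),round(b.fun,3),mT.sum(),mS.sum())
s=sense();print(Ro.from_rotvec(s['orientation']).as_matrix().round(3))
```

```text
short c [0.6723 0.251 ] sides [np.float64(0.0782), np.float64(0.0903), np.float64(0.0813), np.float64(0.0868)] dir01 -75.4 dir32 -77.8
tall c [0.5506 0.2326] sides [np.float64(0.1346), np.float64(0.0895), np.float64(0.1441), np.float64(0.0904)] dir01 -89.4 dir32 -89.0
mid c [0.4366 0.2598] sides [np.float64(0.1117), np.float64(0.0902), np.float64(0.1096), np.float64(0.0902)] dir01 -82.3 dir32 -82.3
dim c [ 0.6573 -0.0451] sides [np.float64(0.0515), np.float64(0.077), np.float64(0.0522), np.float64(0.0745)] dir01 -86.2 dir32 -88.9
rest c [ 0.4504 -0.0192] sides [np.float64(0.0713), np.float64(0.1487), np.float64(0.0724), np.float64(0.1483)] dir01 -80.2 dir32 -79.9
ball [ 0.63313946 -0.04813353  0.088     ] handle [ 0.38704199 -0.02219738  0.1       ] [ 0.5243425  -0.00201653  0.1       ]
b1 0.14 [ 0.5425 -0.1848] 0.335 303 943
b1 0.11 [ 0.5464 -0.189 ] 0.292 303 943
b1 0.08 [ 0.549  -0.1926] 0.473 303 943
b2 0.14 [ 0.5319 -0.4155] 1.212 307 545
b2 0.11 [ 0.5331 -0.4212] 0.749 307 545
b2 0.08 [ 0.5356 -0.4265] 0.333 307 545
[[ 0.938  0.346 -0.   ]
 [ 0.346 -0.938  0.001]
 [ 0.    -0.001 -1.   ]]
```

```bash
python3 -m pendant '[[[0.027,0.024,0.033],[0,0,-0.044]],[[0.027,0.024,0.033],[0,0,-0.044]],[[0.027,0.024,0.033],[0,0,-0.044]],[[0.027,0.024,0.033],[0,0,-0.044]],[[0.027,0.024,0.033],[0,0,-0.044]],[[0.027,0.024,0.033],[0,0,-0.044]],[[0.027,0.024,0.033],[0,0,-0.044]],[[0.027,0.024,0.033],[0,0,-0.044]]]' 0 20
python3 - <<'E'
from h import *
g=shot('wrist','w1');s=sense();print(s['q'].round(3),s['tcp_pos'].round(4));print(Ro.from_rotvec(s['orientation']).as_matrix().round(3))
print(np.array(g['T_tool_cam']).round(3))
o=cv2.convertScaleAbs(cv2.imread('pics/w1.png'),alpha=1.4);cv2.imwrite('pics/w1b.png',cv2.resize(o,(800,600),interpolation=cv2.INTER_CUBIC))
E
```

```text
clock: 0.82
tcp_pos: [0.3666, -0.3275, 0.4649]
orientation: [-3.142, 0.001, 0.0]
contact_force: [-0.3, -0.9, 0.5]
gripper_width: 1.004
gripper_force: 0.0
[-0.961  0.197  1.058  0.002  1.878  0.61 ] [ 0.3695 -0.3248  0.4703]
[[ 1.     0.001  0.006]
 [ 0.001 -1.    -0.006]
 [ 0.006  0.006 -1.   ]]
[[ 0.001 -0.95  -0.312  0.08 ]
 [ 1.     0.001  0.001 -0.001]
 [-0.001 -0.312  0.95  -0.146]
 [ 0.     0.     0.     1.   ]]
```

View pics/w1b.png

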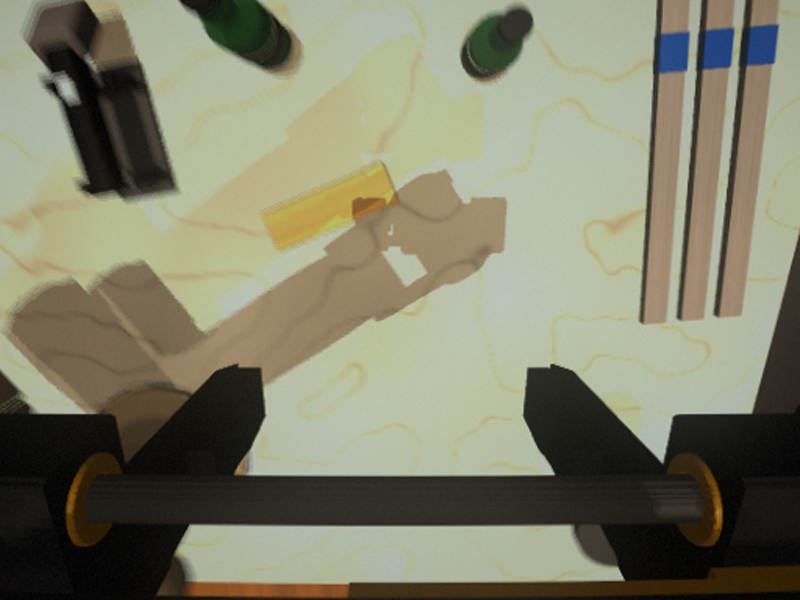

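The wrist camera looks ahead in +x. The bottles appear near (265,45) and (490,50) and the scanner is at upper left. I'll move closer to the dimmer, passing above the tall bottle.

```bash
python3 -m pendant '[[[0.0165,0.035,-0.012],[0,0,0]],[[0.0165,0.035,-0.012],[0,0,0]],[[0.0165,0.035,-0.012],[0,0,0]],[[0.0165,0.035,-0.012],[0,0,0]],[[0.0165,0.035,-0.012],[0,0,0]],[[0.0165,0.035,-0.012],[0,0,0]],[[0.0165,0.035,-0.012],[0,0,0]],[[0.0,0.035,-0.03],[0,0,0]]]'
python3 -m pendant '[[[0,0,-0.02],[0,0,0]],[[0,0,-0.02],[0,0,0]],[[0,0,0],[0,0,0]],[[0,0,0],[0,0,0]],[[0,0,0],[0,0,0]],[[0,0,0],[0,0,0]],[[0,0,0],[0,0,0]],[[0,0,0],[0,0,0]]]'
python3 - <<'E'
from h import *
g=shot('wrist','w2');s=sense();print(s['q'].round(3),s['tcp_pos'].round(4),s['orientation'])
o=cv2.convertScaleAbs(cv2.imread('pics/w2.png'),alpha=1.4);cv2.imwrite('pics/w2b.png',cv2.resize(o,(800,600),interpolation=cv2.INTER_CUBIC))
E
```

```text
clock: 1.53
tcp_pos: [0.4832, -0.0504, 0.353]
orientation: [3.141, 0.004, 0.006]
contact_force: [1.2, -0.6, 0.1]
gripper_width: 1.0
gripper_force: 0.0
clock: 2.2
tcp_pos: [0.4815, -0.0526, 0.3131]
orientation: [3.141, 0.002, 0.002]
contact_force: [0.6, -0.5, -0.2]
gripper_width: 0.998
gripper_force: 0.0
[-0.351  0.177  1.479 -0.     1.485  1.218] [ 0.4814 -0.0526  0.3129] [3.14131323e+00 2.33999406e-03 1.09666515e-03]
```

View pics/w2b.png

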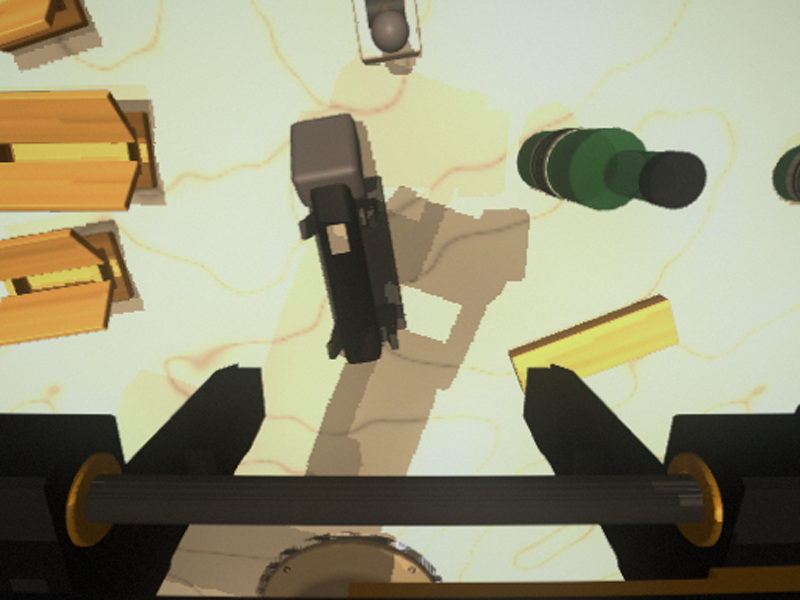

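The ball is at (390,30), the tall-looking bottle's cap is at (680,178) with its base rim left end at (518,160), and the scanner handle's centreline runs from (335,200) to (361,350).

Run:
```python
from h import *
c=cam('w2');f=lambda u,v,z:px(c,(u*.64,v*.64),z).round(4)
print('ball',f(390,31,.088));print('base near corners',f(360,63,.02),f(423,55,.02))
for z in(.22,.19):print('cap',z,f(680,178,z))
print('label band low edge left side: foot',f(518,160,.0),f(532,160,.048),f(532,160,.033))
print('handle back top ctr',f(361,352,.1),'front',f(335,200,.1), 'label-ish')
for L in(.14,.11):
  for xy in((.546,-.187),(.5425,-.1848)):
    print(L,xy,[ (proj(c,(*xy,z))/.64).round(0) for z in(0,L/2-.022,L/2+.022,L,L+.024,L+.08)])
T=cam('top0')
for z in(.22,.19):print('topcap',px(T,(140+505/3,140+172/3),z).round(4))
```

```text
ball [ 0.6313 -0.0496  0.088 ]
base near corners [ 0.6203 -0.0246  0.02  ] [ 0.6264 -0.0762  0.02  ]
cap 0.22 [ 0.5441 -0.1902  0.22  ]
cap 0.19 [ 0.5419 -0.2075  0.19  ]
label band low edge left side: foot [ 0.5428 -0.1653  0.    ] [ 0.5448 -0.1648  0.048 ] [ 0.5442 -0.169   0.033 ]
handle back top ctr [ 0.398  -0.0265  0.1   ] front [ 0.5183 -0.0098  0.1   ] label-ish
0.14 (0.546, -0.187) [array([542., 157.]), array([559., 159.]), array([579., 161.]), array([606., 165.]), array([623., 167.]), array([674., 174.])]
0.14 (0.5425, -0.1848) [array([539., 161.]), array([556., 163.]), array([575., 166.]), array([602., 170.]), array([618., 173.]), array([669., 181.])]
0.11 (0.546, -0.187) [array([542., 157.]), array([553., 158.]), array([572., 160.]), array([588., 162.]), array([602., 164.]), array([644., 170.])]
0.11 (0.5425, -0.1848) [array([539., 161.]), array([550., 162.]), array([568., 165.]), array([584., 168.]), array([598., 170.]), array([639., 176.])]
topcap [ 0.5446 -0.1891  0.22  ]
topcap [ 0.5493 -0.1937  0.19  ]
```

Both views agree on the 0.22 m cap height, so this is the tall bottle, at (0.5445, -0.1895). Now I'll grip the dimmer ball.

```bash
python3 -m pendant '[[[0.0375,0.001,-0.005],[0,0,0]],[[0.0375,0.001,-0.005],[0,0,0]],[[0.0375,0.001,-0.005],[0,0,0]],[[0.0375,0.001,-0.005],[0,0,0]],[[0,0,-0.04],[0,0,0]],[[0,0,-0.04],[0,0,0]],[[0,0,-0.04],[0,0,0]],[[0,0,-0.04],[0,0,0]]]'
python3 -m pendant '[[[0,0,-0.03],[0,0,0]],[[0,0,-0.03],[0,0,0]],[[0,0,0],[0,0,0]],[[0,0,0],[0,0,0]],[[0,0,0],[0,0,0]],[[0,0,0],[0,0,0]],[[0,0,0],[0,0,0]],[[0,0,0],[0,0,0]]]'
python3 - <<'E'
from h import *
g=shot('wrist','w3');s=sense();print(s['q'].round(3),s['tcp_pos'].round(4),s['orientation'])
o=cv2.convertScaleAbs(cv2.imread('pics/w3.png'),alpha=1.4);cv2.imwrite('pics/w3b.png',cv2.resize(o,(800,600),interpolation=cv2.INTER_CUBIC)[150:,150:650])
E
```

```text
clock: 2.92
tcp_pos: [0.6313, -0.0483, 0.1307]
orientation: [3.142, 0.003, 0.001]
contact_force: [1.0, -0.1, -0.3]
gripper_width: 1.002
gripper_force: 0.0
clock: 3.58
tcp_pos: [0.6319, -0.0485, 0.0738]
orientation: [3.141, 0.003, 0.003]
contact_force: [0.4, -0.1, 0.3]
gripper_width: 0.999
gripper_force: 0.0
[-0.261  0.707  1.331 -0.     1.102  1.308] [ 0.6317 -0.0484  0.0735] [3.14118510e+00 2.92679594e-03 2.28708786e-03]
```

View pics/w3b.png

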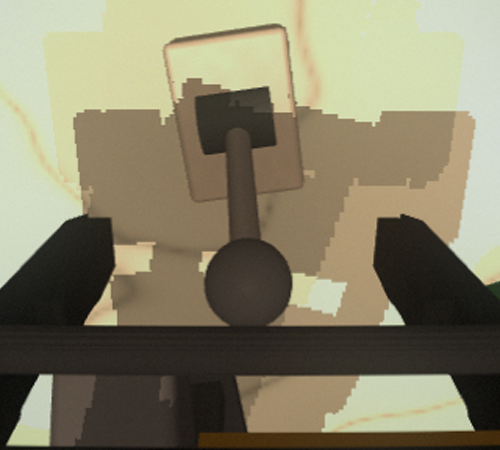

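The ball sits between the open fingers at display (398,433), leaning toward the robot. The block's corners are at (314,196), (430,176), (452,336) and (345,350).

Run:
```python
from h import *
c=cam('w3');f=lambda u,v,z:px(c,(u*.64,v*.64),z).round(4)
Q=np.array([f(*p,.025)[:2] for p in[(314,196),(430,176),(452,336),(345,350)]]);print(Q,Q.mean(0),[np.linalg.norm(Q[i]-Q[(i+1)%4]).round(3) for i in range(4)])
for z in(.08,.088,.096):print(f(398,433,z))
```

```text
[[ 0.69   -0.0167]
 [ 0.6978 -0.0621]
 [ 0.6307 -0.0733]
 [ 0.6241 -0.0271]] [ 0.66065 -0.0448 ] [np.float64(0.046), np.float64(0.068), np.float64(0.047), np.float64(0.067)]
[ 0.6188 -0.0496  0.08  ]
[ 0.6241 -0.0495  0.088 ]
[ 0.6294 -0.0494  0.096 ]
```

```bash
python3 -m pendant '[[[-0.011,-0.002,-0.003],[0,0,0]],[[0,0,0],[0,0,0]],[[0,0,0],[0,0,0]],[[0,0,0],[0,0,0]],[[0,0,0],[0,0,0]],[[0,0,0],[0,0,0]],[[0,0,0],[0,0,0]],[[0,0,0],[0,0,0]]]' 1 6
python3 -m pendant '[[[0,0,0],[0,0,0]],[[0,0,0],[0,0,0]],[[0,0,0],[0,0,0]],[[0,0,0],[0,0,0]],[[0,0,0],[0,0,0]],[[0,0,0],[0,0,0]],[[0,0,0],[0,0,0]],[[0,0,0],[0,0,0]]]'
python3 -m pendant '[[[0.0045,0.0006,0.0027],[0,0,0]],[[0.0047,0.0006,0.0024],[0,0,0]],[[0.0048,0.0006,0.002],[0,0,0]],[[0.005,0.0006,0.0017],[0,0,0]],[[0.005,0.0006,0.0014],[0,0,0]],[[0.005,0.0006,0.001],[0,0,0]],[[0.005,0.0006,0.0006],[0,0,0]],[[0.005,0.0006,0.0003],[0,0,0]]]'
python3 -m pendant '[[[0.001,0,0],[0,0,0]],[[0,0,0],[0,0,0]],[[0,0,0],[0,0,0]],[[0,0,0],[0,0,0]],[[0,0,0],[0,0,0]],[[0,0,0],[0,0,0]],[[0,0,0],[0,0,0]],[[0,0,0],[0,0,0]]]'
python3 - <<'E'
from h import *
g=shot('wrist','w4');s=sense();print(s['q'].round(3),s['tcp_pos'].round(4),s['orientation'])
o=cv2.convertScaleAbs(cv2.imread('pics/w4.png'),alpha=1.4);cv2.imwrite('pics/w4b.png',cv2.resize(o,(800,600),interpolation=cv2.INTER_CUBIC)[150:,150:650])
E
```

```text
clock: 4.3
tcp_pos: [0.6204, -0.0503, 0.0694]
orientation: [-3.142, -0.003, -0.0]
contact_force: [1.1, 0.2, 0.1]
gripper_width: 0.424
gripper_force: 0.0
clock: 4.97
tcp_pos: [0.6202, -0.0499, 0.0694]
orientation: [-3.141, -0.003, 0.0]
contact_force: [-0.2, 5.4, 1.3]
gripper_width: 0.25
gripper_force: 5.9
clock: 5.63
tcp_pos: [0.658, -0.0443, 0.0791]
orientation: [-3.139, -0.004, 0.009]
contact_force: [-3.5, 7.5, -11.4]
gripper_width: 0.244
gripper_force: 6.9
clock: 6.3
tcp_pos: [0.6589, -0.0442, 0.0791]
orientation: [-3.139, -0.004, 0.008]
contact_force: [-1.3, 8.2, -10.8]
gripper_width: 0.243
gripper_force: 6.7
[-2.440e-01  7.580e-01  1.219e+00  1.000e-03  1.170e+00  1.323e+00] [ 0.6589 -0.0442  0.0791] [-3.13907934 -0.0037898   0.00862361]
```

View pics/w4b.png

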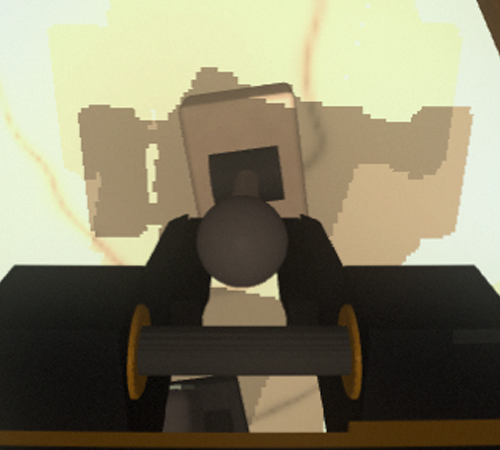

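Run:
```python
from h import *
c=cam('w4');f=lambda u,v,z:px(c,(u*.64,v*.64),z).round(4)
h=np.array([.6606,-.0448,.022])
for z in(.088,.094,.1,.102):
    p=f(392,390,z);print(p,np.linalg.norm(p-h).round(4))
Q=np.array([f(*p,.025)[:2] for p in[(333,252),(440,235)]]);print(Q)
print((proj(c,h+[0,0,.08])/.64).round())
```

```text
[ 0.6634 -0.0433  0.088 ] 0.0661
[ 0.6668 -0.0433  0.094 ] 0.0723
[ 0.6701 -0.0433  0.1   ] 0.0786
[ 0.6713 -0.0433  0.102 ] 0.0807
[[ 0.693  -0.0183]
 [ 0.7004 -0.0627]]
[397. 423.]
```

The ball is about 9 mm past vertical, so I'll ease it back.

```bash
python3 -m pendant '[[[-0.003,0,-0.002],[0,0,0]],[[-0.003,0,-0.001],[0,0,0]],[[-0.003,0,0],[0,0,0]],[[0,0,0],[0,0,0]],[[0,0,0],[0,0,0]],[[0,0,0],[0,0,0]],[[0,0,0],[0,0,0]],[[0,0,0],[0,0,0]]]'
python3 -m pendant '[[[0,0,0],[0,0,0]],[[0,0,0],[0,0,0]],[[0,0,0],[0,0,0]],[[0,0,0],[0,0,0]],[[0,0,0],[0,0,0]],[[0,0,0],[0,0,0]],[[0,0,0],[0,0,0]],[[0,0,0],[0,0,0]]]' 0
python3 - <<'E'
from h import *
g=shot('wrist','w5');s=sense();print(s['q'].round(3),s['tcp_pos'].round(4),s['orientation'])
o=cv2.convertScaleAbs(cv2.imread('pics/w5.png'),alpha=1.0);cv2.imwrite('pics/w5b.png',cv2.resize(o,(800,600),interpolation=cv2.INTER_CUBIC)[150:,150:650])
E
```

```text
clock: 7.02
tcp_pos: [0.6514, -0.0451, 0.0786]
orientation: [-3.141, -0.003, 0.001]
contact_force: [-1.7, 6.3, 1.8]
gripper_width: 0.235
gripper_force: 5.8
clock: 7.68
tcp_pos: [0.6513, -0.0456, 0.0785]
orientation: [3.141, 0.003, 0.0]
contact_force: [0.7, -0.2, -0.1]
gripper_width: 0.824
gripper_force: 0.0
[-0.249  0.74   1.254 -0.     1.147  1.32 ] [ 0.6513 -0.0456  0.0785] [3.14150752e+00 2.85697297e-03 8.33465297e-05]
```

View pics/w5b.png

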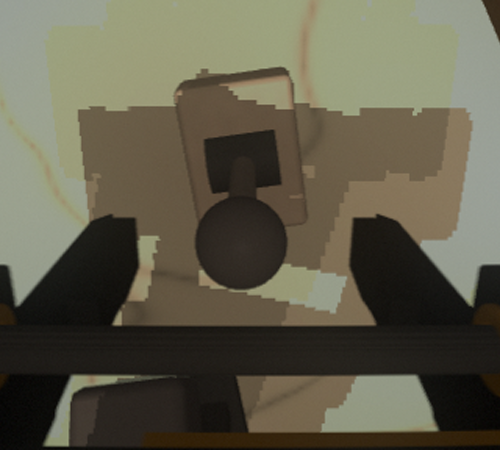

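Run:
```python
from h import *
c=cam('w5');f=lambda u,v,z:px(c,(u*.64,v*.64),z).round(4)
p=f(391,392,.102);print(p, 'slot',f(391.5,311,.025),'blk', np.mean([f(*q,.025) for q in[(326,236),(440,217),(457,372)]],0), [f(*q,.025) for q in[(326,236),(440,217),(457,372)]])
```

```text
[ 0.6632 -0.0445  0.102 ] slot [ 0.6598 -0.0443  0.025 ] blk [ 0.67456667 -0.05176667  0.025     ] [array([ 0.6926, -0.0173,  0.025 ]), array([ 0.7005, -0.064 ,  0.025 ]), array([ 0.6306, -0.074 ,  0.025 ])]
```

The dimmer reads about 0.63 rad, so it's upright. I'll retreat upward and turn the tool so the fingers close along x, ready for the tall bottle's neck.

```bash
python3 -m pendant '[[[0,0,0.03],[0,0,0]],[[0,0,0.03],[0,0,0]],[[0,0,0.03],[0,0,0]],[[-0.013,0,0.03],[0,0,0.12]],[[-0.013,0,0.03],[0,0,0.12]],[[-0.013,0,0.03],[0,0,0.12]],[[-0.013,0,0.03],[0,0,0.12]],[[-0.013,0,0.03],[0,0,0.12]]]' 0 20
python3 -m pendant '[[[-0.005,-0.007,0],[0,0,0.121]],[[-0.005,-0.007,0],[0,0,0.121]],[[-0.005,-0.007,0],[0,0,0.121]],[[-0.005,-0.007,0],[0,0,0.121]],[[-0.005,-0.007,0],[0,0,0.121]],[[-0.005,-0.007,0],[0,0,0.121]],[[-0.005,-0.007,0],[0,0,0.121]],[[-0.005,-0.007,0],[0,0,0.121]]]'
python3 -m pendant '[[[0,0,0],[-0.117,0,0]],[[0,0,0],[-0.117,0,0]],[[0,0,0],[-0.117,0,0]],[[0,0,0],[-0.117,0,0]],[[0,0,0],[-0.117,0,0]],[[0,0,0],[-0.117,0,0]],[[0,0,0],[-0.117,0,0]],[[0,0,0],[-0.117,0,0]]]'
cat > st.py <<'E'
from h import *
s=sense();R=Ro.from_rotvec(s['orientation']).as_matrix();g=s['tcp_pos']-R[:,2]*.0187
print('t',round(s['clock'],2),'q',s['q'].round(3));print('tcp',s['tcp_pos'].round(4),'grasp',g.round(4),'d',R[:,2].round(3),'ty',R[:,1].round(3),'F',s['contact_force'].round(1),'w',round(s['gripper_width'],3))
E
python3 st.py
```

```text
clock: 8.4
tcp_pos: [0.5855, -0.0455, 0.3201]
orientation: [2.998, 0.94, 0.0]
contact_force: [-0.1, 0.1, -0.9]
gripper_width: 1.001
gripper_force: 0.0
clock: 9.07
tcp_pos: [0.546, -0.1019, 0.3186]
orientation: [2.216, 2.227, -0.0]
contact_force: [-0.3, 0.3, 0.1]
gripper_width: 0.996
gripper_force: 0.0
clock: 9.73
tcp_pos: [0.5466, -0.101, 0.3194]
orientation: [1.655, 1.654, -0.839]
contact_force: [0.4, -0.8, -1.0]
gripper_width: 1.0
gripper_force: 0.0
t 9.73 q [-0.031  0.395  1.439 -0.964  1.39   0.199]
tcp [ 0.5466 -0.101   0.3194] grasp [ 0.5465 -0.0859  0.3304] d [ 0.003 -0.809 -0.588] ty [1.    0.001 0.003] F [ 0.4 -0.8 -1. ] w 1.0
```

```bash
python3 -m pendant '[[[0,0,-0.036],[-0.07,0,0]],[[0,0,-0.036],[0,0,0]],[[0,0,0],[0,0,0]],[[0,0,0],[0,0,0]],[[0,0,0],[0,0,0]],[[0,0,0],[0,0,0]],[[0,0,0],[0,0,0]],[[0,0,0],[0,0,0]]]'
python3 st.py
cat > green.py <<'E'
from h import *
import sys
def gm(im):
    im=im.astype(int);b,g,r=im[...,0],im[...,1],im[...,2]
    return ((g>1.25*r)&(g>1.1*b)&(g>25)).astype(np.uint8)
def comps(f):
    m=gm(cv2.imread(f));m=cv2.morphologyEx(m,cv2.MORPH_CLOSE,np.ones((3,3)));n,_,st,c=cv2.connectedComponentsWithStats(m)
    return [(st[i].tolist(),c[i].round(1).tolist()) for i in range(1,n) if st[i][4]>60]
t=sys.argv[1]
for v in('top','side'):
    print(v+'0',comps(f'pics/{v}0.png'));shot(v,v+t);print(v+t,comps(f'pics/{v}{t}.png'))
E
python3 green.py 1
```

```text
clock: 10.4
tcp_pos: [0.5466, -0.1017, 0.2481]
orientation: [1.613, 1.609, -0.884]
contact_force: [0.5, -0.7, 0.5]
gripper_width: 1.0
gripper_force: 0.0
t 10.4 q [-0.016  0.484  1.54  -1.059  1.321  0.386]
tcp [ 0.5466 -0.1017  0.2481] grasp [ 0.5466 -0.0859  0.2581] d [ 0.001 -0.845 -0.535] ty [ 1.    -0.001  0.003] F [ 0.5 -0.7  0.5] w 1.0
top0 [([222, 103, 17, 9, 139], [230.2, 107.3]), ([296, 195, 16, 15, 102], [301.9, 203.5]), ([367, 201, 14, 15, 109], [372.2, 208.8])]
top1 [([222, 103, 17, 9, 139], [230.2, 107.3]), ([296, 195, 16, 15, 111], [301.9, 203.5]), ([367, 201, 14, 15, 109], [372.4, 208.9])]
side0 [([341, 121, 15, 23, 231], [349.2, 133.6]), ([301, 138, 17, 35, 421], [309.4, 156.4]), ([163, 172, 19, 13, 122], [172.2, 177.8]), ([298, 182, 17, 13, 145], [305.6, 188.5])]
side1 [([300, 152, 18, 21, 247], [310.2, 162.9]), ([163, 172, 19, 13, 122], [172.2, 177.8]), ([298, 182, 17, 13, 151], [305.4, 188.5])]
```

Neither bottle has moved. I'll go in on the neck and grip it.

```bash
python3 -m pendant '[[[-0.0005,-0.026,-0.0165],[0,0,0]],[[-0.0005,-0.026,-0.0165],[0,0,0]],[[-0.0005,-0.026,-0.0165],[0,0,0]],[[-0.0005,-0.026,-0.0165],[0,0,0]],[[0,0,0],[0,0,0]],[[0,0,0],[0,0,0]],[[0,0,0],[0,0,0]],[[0,0,0],[0,0,0]]]'
python3 st.py
python3 -m pendant '[[[0,0,0],[0,0,0]],[[0,0,0],[0,0,0]],[[0,0,0],[0,0,0]],[[0,0,0],[0,0,0]],[[0,0,0],[0,0,0]],[[0,0,0],[0,0,0]],[[0,0,0],[0,0,0]],[[0,0,0],[0,0,0]]]' 1 55
python3 -m pendant '[[[0,0,0],[0,0,0]],[[0,0,0],[0,0,0]],[[0,0,0],[0,0,0]],[[0,0,0],[0,0,0]],[[0,0,0],[0,0,0]],[[0,0,0],[0,0,0]],[[0,0,0],[0,0,0]],[[0,0,0],[0,0,0]]]'
python3 st.py
```

```text
clock: 11.17
tcp_pos: [0.5449, -0.2047, 0.1815]
orientation: [1.611, 1.61, -0.885]
contact_force: [0.6, 0.4, -0.3]
gripper_width: 0.994
gripper_force: 0.0
t 11.17 q [-0.207  0.551  1.635 -1.185  1.102  0.464]
tcp [ 0.5449 -0.2047  0.1815] grasp [ 0.5449 -0.1889  0.1915] d [ 0.002 -0.845 -0.535] ty [1.    0.001 0.002] F [ 0.6  0.4 -0.3] w 0.994
clock: 11.83
tcp_pos: [0.5443, -0.2056, 0.1805]
orientation: [1.613, 1.611, -0.886]
contact_force: [0.3, -0.6, 0.1]
gripper_width: 0.418
gripper_force: 0.0
clock: 12.5
tcp_pos: [0.5443, -0.2055, 0.1805]
orientation: [1.612, 1.611, -0.886]
contact_force: [-0.2, 0.1, -0.3]
gripper_width: 0.275
gripper_force: 55.0
t 12.5 q [-0.208  0.552  1.636 -1.185  1.102  0.464]
tcp [ 0.5443 -0.2055  0.1805] grasp [ 0.5443 -0.1897  0.1905] d [-0.    -0.845 -0.535] ty [ 1.    -0.001  0.001] F [-0.2  0.1 -0.3] w 0.275
```

Gripped at 24 mm width, close to the 26 mm neck. Next is lift, then turn while carrying.

```bash
python3 -m pendant '[[[0,0,0.012],[0,0,0]],[[0,0,0.024],[0,0,0]],[[0,0,0.026],[0,0,0]],[[0,0,0.026],[0,0,0]],[[0,0,0.026],[0,0,0]],[[0,0,0.026],[0,0,0]],[[0,0.01,0.026],[0,0,0]],[[0,0.016,0.024],[0,0,0]]]'
python3 -m pendant '[[[0.001,0.024,0],[0.06,0,0]],[[0.001,0.025,0],[0.1,0,0]],[[0.001,0.025,0],[0.1,0,0]],[[0.001,0.025,0],[0.1,0,0]],[[0.001,0.025,0],[0.1,0,0]],[[0.001,0.025,0],[0.1,0,0]],[[0.001,0.025,0],[0.1,0,0]],[[0.001,0.025,0],[0.1,0,0]]]'
python3 st.py
python3 -m pendant '[[[0,0.025,0],[0.1,0,0]],[[0,0.025,0],[0.1,0,0]],[[0,0.025,0],[0.1,0,0]],[[0,0.02,0],[0.1,0,0]],[[0,0.006,0],[0.1,0,0]],[[0,0,0],[0.1,0,0]],[[0,0,0],[0.1,0,0]],[[0,0,0],[0.06,0,0]]]'
python3 st.py
python3 - <<'E'
from h import *
c=cam('w2');f=lambda u,v,z:px(c,(u*.64,v*.64),z).round(4)
print('tall cradle right end top edges',f(110,92,.068),f(127,208,.068),'base',f(152,98,.0),f(157,187,.0))
print('mid cradle right end',f(73,228,.068),f(107,328,.068))
E
python3 - <<'E'
from h import *
shot('side','side2')
o=cv2.imread('pics/side2.png')[150:384,60:400];cv2.imwrite('pics/s2.png',cv2.resize(o,None,fx=2,fy=2,interpolation=cv2.INTER_CUBIC))
E
```

```text
clock: 13.17
tcp_pos: [0.5438, -0.18, 0.3713]
orientation: [1.615, 1.611, -0.887]
contact_force: [0.3, 0.4, -3.4]
gripper_width: 0.274
gripper_force: 55.0
clock: 13.83
tcp_pos: [0.5523, 0.0209, 0.3704]
orientation: [2.094, 2.093, -0.254]
contact_force: [1.2, 0.3, -4.1]
gripper_width: 0.278
gripper_force: 55.0
t 13.83 q [-0.066  0.34   1.142 -0.241  1.641 -0.085]
tcp [0.5523 0.0209 0.3704] grasp [0.5523 0.0254 0.3886] d [-0.    -0.239 -0.971] ty [ 1. -0. -0.] F [ 1.2  0.3 -4.1] w 0.278
clock: 14.5
tcp_pos: [0.5523, 0.1195, 0.3695]
orientation: [-1.933, -1.927, -0.509]
contact_force: [1.0, -0.1, -3.7]
gripper_width: 0.276
gripper_force: 55.3
t 14.5 q [-0.218  0.329  1.223  0.508  1.695 -0.178]
tcp [0.5523 0.1195 0.3695] grasp [0.5523 0.1103 0.3857] d [-0.001  0.495 -0.869] ty [ 1.    -0.002 -0.002] F [ 1.  -0.1 -3.7] w 0.276
tall cradle right end top edges [0.595  0.1603 0.068 ] [0.5084 0.161  0.068 ] base [0.5955 0.1604 0.    ] [0.5184 0.1666 0.    ]
mid cradle right end [0.4924 0.2084 0.068 ] [0.4051 0.1958 0.068 ]
```

View pics/s2.png

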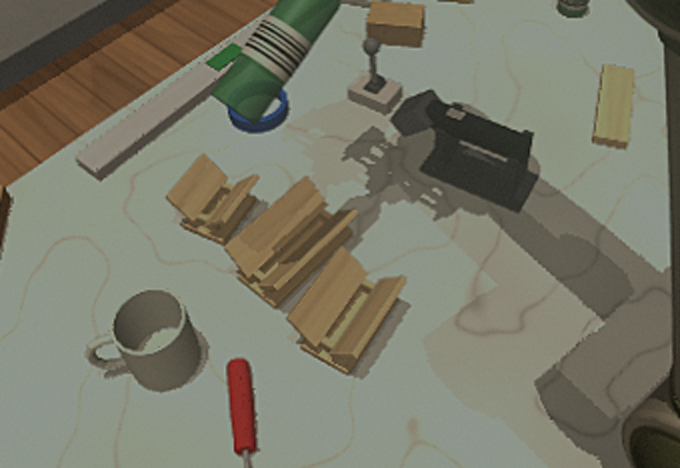

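The bottle hangs over the cradles in the grip, with its base at crop (245,105). I'll fit its pitch numerically.

```bash
cat > pitch.py <<'E'
from h import *
import sys
from green import gm
E
python3 - <<'E'
from h import *
c=cam('side2');im=cv2.imread('pics/side2.png').astype(int);b,g,r=im[...,0],im[...,1],im[...,2]
m=((g>1.25*r)&(g>1.1*b)&(g>25));m[:, :150]=0;m[230:]=0
m=cv2.morphologyEx(m.astype(np.uint8),cv2.MORPH_CLOSE,np.ones((11,11)))>0
G=np.array([.5523,.1103,.3857]);a=np.linspace(0,6.28,24)
for deg in range(-10,61,5):
    t=np.radians(deg);ax=np.array([0,-np.cos(t),np.sin(t)]);u=np.array([1,0,0]);v=np.cross(ax,u)
    base=G-ax*.1905;k=np.zeros(m.shape,np.uint8)
    R=[np.array([proj(c,base+ax*z+rr*(u*np.cos(q)+v*np.sin(q))) for q in a]) for z,rr in((0,.026),(.14,.026),(.16,.016))]
    for A,B in zip(R,R[1:]): cv2.fillConvexPoly(k,cv2.convexHull(np.round(np.vstack([A,B])).astype(np.int32)),1)
    k=k>0;print(deg,round((k&m).sum()/(k|m).sum(),3),(proj(c,base)-[60,150])*2)
E
```

```text
-10 0.105 [193.50112716  18.22111917]
-5 0.144 [195.19437182  34.97845472]
0 0.194 [198.19367843  50.44494132]
5 0.264 [202.39617993  64.50818169]
10 0.333 [207.68951375  77.08889588]
15 0.425 [213.95606492  88.1382184 ]
20 0.489 [221.07663531  97.63429415]
25 0.515 [228.93346471 105.5785043 ]
30 0.461 [237.41259289 111.99159746]
35 0.37 [246.40559798 116.90993801]
40 0.301 [255.81077643 120.38202045]
45 0.24 [265.53384581 122.46534289]
50 0.184 [275.48825611 123.22368669]
55 0.143 [285.5951925  122.72481464]
60 0.122 [295.78334493 121.03857485]
```

The bottle sagged about 25° in the grip (base low). The trough will level it as I lower, so I'll descend, going slowly at the end.

```bash
python3 -m pendant '[[[0,0,-0.03],[0,0,0]],[[0,0,-0.03],[0,0,0]],[[0,0,-0.03],[0,0,0]],[[0,0,-0.03],[0,0,0]],[[0,0,-0.03],[0,0,0]],[[0,0,-0.03],[0,0,0]],[[0,0,-0.015],[0,0,0]],[[0,0,-0.01],[0,0,0]]]'
python3 -m pendant '[[[0,0,-0.01],[0,0,0]],[[0,0,-0.01],[0,0,0]],[[0,0,-0.01],[0,0,0]],[[0,0,-0.01],[0,0,0]],[[0,0,-0.01],[0,0,0]],[[0,0,-0.01],[0,0,0]],[[0,0,-0.01],[0,0,0]],[[0,0,-0.01],[0,0,0]]]'
python3 st.py
python3 -m pendant '[[[0,0,-0.006],[0,0,0]],[[0,0,-0.006],[0,0,0]],[[0,0,-0.006],[0,0,0]],[[0,0,-0.006],[0,0,0]],[[0,0,-0.006],[0,0,0]],[[0,0,-0.004],[0,0,0]],[[0,0,-0.003],[0,0,0]],[[0,0,0],[0,0,0]]]'
python3 st.py
```

```text
clock: 15.22
tcp_pos: [0.5514, 0.1206, 0.1631]
orientation: [-1.933, -1.932, -0.502]
contact_force: [-0.7, 0.6, -3.1]
gripper_width: 0.281
gripper_force: 55.4
clock: 15.88
tcp_pos: [0.5531, 0.1199, 0.0856]
orientation: [-1.935, -1.932, -0.51]
contact_force: [0.2, -4.1, 2.4]
gripper_width: 0.28
gripper_force: 55.0
t 15.88 q [-0.216  0.584  1.617  0.562  1.126 -0.509]
tcp [0.5531 0.1199 0.0856] grasp [0.5531 0.1107 0.1019] d [ 0.002  0.492 -0.871] ty [ 1.    -0.002  0.002] F [ 0.2 -4.1  2.4] w 0.28
clock: 16.55
tcp_pos: [0.5524, 0.1203, 0.0482]
orientation: [-1.934, -1.931, -0.508]
contact_force: [-0.2, -4.2, 1.3]
gripper_width: 0.276
gripper_force: 55.0
t 16.55 q [-0.215  0.644  1.635  0.583  1.062 -0.555]
tcp [0.5524 0.1203 0.0482] grasp [0.5524 0.1111 0.0644] d [ 0.     0.492 -0.871] ty [ 1.    -0.001 -0.001] F [-0.2 -4.2  1.3] w 0.276
```

```bash
python3 -m pendant '[[[0,0,-0.003],[0,0,0]],[[0,0,-0.001],[0,0,0]],[[0,0,0],[0,0,0]],[[0,0,0],[0,0,0]],[[0,0,0],[0,0,0]],[[0,0,0],[0,0,0]],[[0,0,0],[0,0,0]],[[0,0,0],[0,0,0]]]'
python3 -m pendant '[[[0,0,0],[0,0,0]],[[0,0,0],[0,0,0]],[[0,0,0],[0,0,0]],[[0,0,0],[0,0,0]],[[0,0,0],[0,0,0]],[[0,0,0],[0,0,0]],[[0,0,0],[0,0,0]],[[0,0,0],[0,0,0]]]' 0 20
python3 st.py
python3 -m pendant '[[[0,0,0.01],[0,0,0]],[[0,0,0.03],[0,0,0]],[[0,0,0.035],[0,0,0]],[[0,0,0.035],[0,0,0]],[[0,0,0.035],[0,0,0]],[[0,-0.02,0.035],[-0.11,0,0]],[[0,-0.03,0.035],[-0.11,0,0]],[[0,-0.03,0.035],[-0.11,0,0]]]'
python3 -m pendant '[[[0,-0.04,0],[-0.11,0,0]],[[0,-0.04,0],[-0.11,0,0]],[[0,-0.04,0],[0,0,0]],[[0,-0.04,0],[0,0,0]],[[0,-0.04,0],[0,0,0]],[[0,-0.02,0],[0,0,0]],[[0,0,0],[0,0,0]],[[0,0,0],[0,0,0]]]'
python3 st.py
python3 green.py 3
python3 - <<'E'
import cv2
a=cv2.imread('pics/top3.png')[125:245,130:330];b=cv2.imread('pics/side3.png')[200:344,120:320]
import numpy as np
a=cv2.resize(a,(600,360),interpolation=cv2.INTER_CUBIC);cv2.imwrite('pics/v3.png',cv2.convertScaleAbs(a,alpha=1.2))
E
```

```text
clock: 17.22
tcp_pos: [0.5524, 0.1205, 0.0446]
orientation: [-1.934, -1.932, -0.508]
contact_force: [1.1, -4.3, 0.9]
gripper_width: 0.279
gripper_force: 55.0
clock: 17.88
tcp_pos: [0.5523, 0.1205, 0.0445]
orientation: [-1.934, -1.932, -0.508]
contact_force: [0.8, 1.0, -0.2]
gripper_width: 0.858
gripper_force: 0.0
t 17.88 q [-0.215  0.65   1.637  0.585  1.056 -0.559]
tcp [0.5523 0.1205 0.0445] grasp [0.5523 0.1113 0.0608] d [-0.     0.492 -0.871] ty [ 1.    -0.001 -0.001] F [ 0.8  1.  -0.2] w 0.858
clock: 18.55
tcp_pos: [0.5519, 0.045, 0.2912]
orientation: [-2.132, -2.127, -0.192]
contact_force: [1.2, 0.1, -0.9]
gripper_width: 1.001
gripper_force: 0.0
clock: 19.22
tcp_pos: [0.552, -0.1742, 0.2882]
orientation: [2.207, 2.2, -0.039]
contact_force: [0.5, 0.6, 0.2]
gripper_width: 1.001
gripper_force: 0.0
t 19.22 q [-0.494  0.4    1.248 -0.032  1.476 -0.488]
tcp [ 0.552  -0.1742  0.2882] grasp [ 0.552  -0.1735  0.3069] d [ 0.    -0.036 -0.999] ty [ 1.    -0.003  0.   ] F [0.5 0.6 0.2] w 1.001
top0 [([222, 103, 17, 9, 139], [230.2, 107.3]), ([296, 195, 16, 15, 102], [301.9, 203.5]), ([367, 201, 14, 15, 109], [372.2, 208.8])]
top3 [([222, 103, 17, 9, 136], [230.1, 107.3]), ([151, 193, 14, 14, 191], [157.7, 199.5]), ([179, 194, 37, 14, 365], [193.5, 200.4]), ([367, 201, 14, 15, 106], [372.2, 208.8])]
side0 [([341, 121, 15, 23, 231], [349.2, 133.6]), ([301, 138, 17, 35, 421], [309.4, 156.4]), ([163, 172, 19, 13, 122], [172.2, 177.8]), ([298, 182, 17, 13, 145], [305.6, 188.5])]
side3 [([341, 120, 15, 24, 235], [349.2, 133.4]), ([163, 172, 19, 13, 121], [172.2, 177.8]), ([209, 226, 39, 37, 548], [227.9, 243.5]), ([179, 261, 29, 30, 505], [193.2, 275.4])]
```

View pics/v3.png

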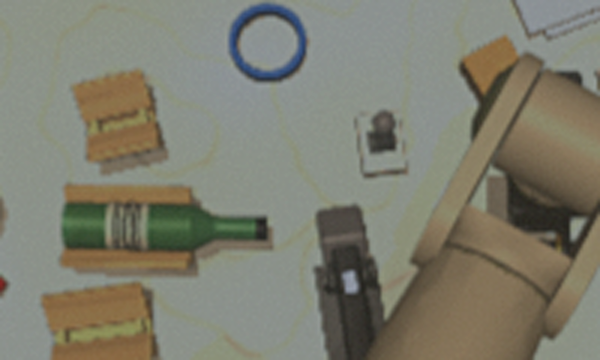

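The tall bottle lies centred in its cradle (body 62–190 against cradle 65–193 in the crop). Next I'll locate the short bottle from the top and side views.

Run:
```python
from h import *
T=cam('top0');S=cam('side0')
print('topcap',px(T,(140+727/3,140+195/3),.16).round(4))
print('sidecap',px(S,(551*.64,182*.64),.16).round(4))
w=cam('w1');print('w1cap',px(w,(516*.64,21*.64),.16).round(4))
im=cv2.imread('pics/top3.png')[185:225,350:400];
a=cv2.resize(cv2.convertScaleAbs(im,alpha=1.5),None,fx=7,fy=7,interpolation=cv2.INTER_CUBIC)
im=cv2.imread('pics/side3.png')[105:165,325:375]
b=cv2.resize(cv2.convertScaleAbs(im,alpha=1.5),None,fx=7,fy=7,interpolation=cv2.INTER_CUBIC)
o=np.zeros((420,710,3),np.uint8);o[:280,:350]=a;o[:420,360:710]=b;cv2.imwrite('pics/v4.png',o)
```

```text
topcap [ 0.5344 -0.4281  0.16  ]
sidecap [ 0.529  -0.4158  0.16  ]
w1cap [ 0.5391 -0.4282  0.16  ]
```

View pics/v4.png

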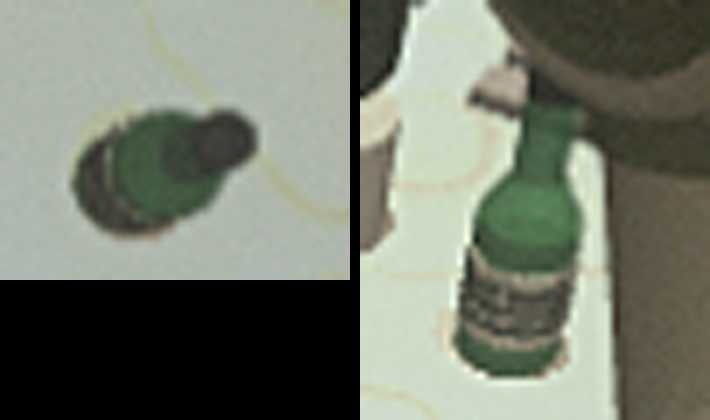

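```bash
python3 -m pendant '[[[-0.004,-0.02,0],[0,0,0.1185]],[[-0.004,-0.02,0],[0,0,0.1185]],[[-0.004,-0.02,0],[-0.1124,-0.0268,0]],[[-0.004,-0.02,0],[-0.1124,-0.0268,0]],[[-0.004,-0.02,0],[-0.1124,-0.0268,0]],[[-0.004,-0.02,0],[-0.1124,-0.0268,0]],[[-0.004,-0.02,0],[-0.1124,-0.0268,0]],[[-0.004,-0.02,0],[-0.1124,-0.0268,0]]]'
python3 -m pendant '[[[-0.001,-0.01,-0.02],[-0.1124,-0.0268,0]],[[0,-0.01,-0.02],[-0.1124,-0.0268,0]],[[0,0,-0.02],[0,0,0]],[[0,0,-0.02],[0,0,0]],[[0,0,-0.02],[0,0,0]],[[0,0,0],[0,0,0]],[[0,0,0],[0,0,0]],[[0,0,0],[0,0,0]]]'
python3 st.py
python3 green.py 4 | grep 4
python3 - <<'E'
from h import *
print('base',px(cam('top0'),(368,211.3),0).round(4))
S=cam('side0')
for xy in((.536,-.4275),(.533,-.422)): print([proj(S,(*xy,z)).round(1) for z in(0,.16)])
E
```

```text
clock: 19.98
tcp_pos: [0.5211, -0.3325, 0.2891]
orientation: [1.543, 1.965, -0.593]
contact_force: [0.2, -0.4, 0.8]
gripper_width: 0.999
gripper_force: 0.0
clock: 20.65
tcp_pos: [0.5185, -0.3501, 0.2009]
orientation: [1.458, 1.833, -0.712]
contact_force: [0.2, -0.6, -0.5]
gripper_width: 1.001
gripper_force: 0.0
t 20.65 q [-0.559  0.413  1.733 -1.197  0.643  0.098]
tcp [ 0.5185 -0.3501  0.2009] grasp [ 0.5153 -0.3358  0.2124] d [ 0.173 -0.766 -0.619] ty [ 0.975  0.223 -0.004] F [ 0.2 -0.6 -0.5] w 1.001
top0 [([222, 103, 17, 9, 139], [230.2, 107.3]), ([296, 195, 16, 15, 102], [301.9, 203.5]), ([367, 201, 14, 15, 109], [372.2, 208.8])]
top4 [([222, 103, 17, 9, 140], [230.2, 107.3]), ([151, 193, 14, 14, 190], [157.7, 199.5]), ([179, 194, 37, 14, 362], [193.5, 200.4]), ([367, 201, 15, 15, 113], [372.2, 209.1])]
side0 [([341, 121, 15, 23, 231], [349.2, 133.6]), ([301, 138, 17, 35, 421], [309.4, 156.4]), ([163, 172, 19, 13, 122], [172.2, 177.8]), ([298, 182, 17, 13, 145], [305.6, 188.5])]
side4 [([341, 128, 15, 16, 181], [348.6, 136.3]), ([163, 172, 19, 13, 121], [172.1, 177.9]), ([209, 226, 39, 37, 551], [228.0, 243.4]), ([179, 261, 29, 30, 505], [193.2, 275.3])]
base [ 0.5347 -0.4293  0.    ]
[array([344.9, 153.6]), array([352.4, 114.2])]
[array([344.9, 154.7]), array([352.5, 115.3])]
```

Bottle is unmoved. Joint 4 is near its limit, so I'll reduce the tilt and approach.

```bash
python3 -m pendant '[[[0,0,0],[0.0827,0.0197,0]],[[0,0,0],[0.0827,0.0197,0]],[[0.0049,-0.0225,-0.0207],[0,0,0]],[[0.0049,-0.0225,-0.0207],[0,0,0]],[[0.0049,-0.0225,-0.0207],[0,0,0]],[[0.0049,-0.0225,-0.0207],[0,0,0]],[[0,0,0],[0,0,0]],[[0,0,0],[0,0,0]]]'
python3 st.py
python3 green.py 5 | grep 5
```

```text
clock: 21.42
tcp_pos: [0.5369, -0.4412, 0.1161]
orientation: [1.558, 1.958, -0.611]
contact_force: [0.5, 0.3, -0.4]
gripper_width: 1.001
gripper_force: 0.0
t 21.42 q [-0.711  0.624  1.55  -0.925  0.531 -0.221]
tcp [ 0.5369 -0.4412  0.1161] grasp [ 0.5342 -0.429   0.1299] d [ 0.143 -0.657 -0.74 ] ty [ 0.975  0.221 -0.008] F [ 0.5  0.3 -0.4] w 1.001
top0 [([222, 103, 17, 9, 139], [230.2, 107.3]), ([296, 195, 16, 15, 102], [301.9, 203.5]), ([367, 201, 14, 15, 109], [372.2, 208.8])]
top5 [([222, 103, 17, 9, 139], [230.1, 107.4]), ([151, 193, 14, 14, 192], [157.6, 199.5]), ([179, 194, 37, 14, 361], [193.5, 200.4])]
side0 [([341, 121, 15, 23, 231], [349.2, 133.6]), ([301, 138, 17, 35, 421], [309.4, 156.4]), ([163, 172, 19, 13, 122], [172.2, 177.8]), ([298, 182, 17, 13, 145], [305.6, 188.5])]
side5 [([163, 171, 19, 14, 123], [172.3, 177.8]), ([209, 226, 39, 36, 554], [228.0, 243.4]), ([180, 261, 28, 30, 503], [193.2, 275.3])]
```

```bash
python3 -m pendant '[[[0,0,0],[0,0,0]],[[0,0,0],[0,0,0]],[[0,0,0],[0,0,0]],[[0,0,0],[0,0,0]],[[0,0,0],[0,0,0]],[[0,0,0],[0,0,0]],[[0,0,0],[0,0,0]],[[0,0,0],[0,0,0]]]' 1 55
python3 -m pendant '[[[0,0,0],[0,0,0]],[[0,0,0],[0,0,0]],[[0,0,0],[0,0,0]],[[0,0,0],[0,0,0]],[[0,0,0],[0,0,0]],[[0,0,0],[0,0,0]],[[0,0,0],[0,0,0]],[[0,0,0],[0,0,0]]]'
python3 st.py
python3 -m pendant '[[[0,0,0.012],[0,0,0]],[[0,0,0.024],[0,0,0]],[[0,0,0.026],[0,0,0]],[[0,0,0.026],[0,0,0]],[[0,0.005,0.026],[0,0,0]],[[0,0.01,0.026],[0,0,0]],[[0,0.02,0.026],[0,0,0]],[[0,0.03,0.026],[0,0,0]]]'
python3 st.py
```

```text
clock: 22.18
tcp_pos: [0.5372, -0.4407, 0.1163]
orientation: [1.557, 1.958, -0.61]
contact_force: [0.5, 0.2, -0.3]
gripper_width: 0.419
gripper_force: 0.0
clock: 22.85
tcp_pos: [0.5372, -0.4407, 0.1162]
orientation: [1.557, 1.958, -0.61]
contact_force: [0.4, 0.8, 0.4]
gripper_width: 0.282
gripper_force: 55.0
t 22.85 q [-0.71   0.624  1.551 -0.926  0.53  -0.221]
tcp [ 0.5372 -0.4407  0.1162] grasp [ 0.5345 -0.4284  0.1301] d [ 0.144 -0.657 -0.74 ] ty [ 0.975  0.223 -0.008] F [0.4 0.8 0.4] w 0.282
clock: 23.52
tcp_pos: [0.5363, -0.3761, 0.3087]
orientation: [1.56, 1.958, -0.611]
contact_force: [0.4, 0.4, -2.7]
gripper_width: 0.286
gripper_force: 54.9
t 23.52 q [-0.618  0.352  1.428 -0.63   0.877 -0.552]
tcp [ 0.5363 -0.3761  0.3087] grasp [ 0.5336 -0.3638  0.3225] d [ 0.142 -0.657 -0.741] ty [ 0.975  0.22  -0.009] F [ 0.4  0.4 -2.7] w 0.286
```

```bash
python3 -m pendant '[[[0.0097,0.0343,-0.001],[0.0797,0.019,0]],[[0.0097,0.0343,-0.001],[0.0797,0.019,0]],[[0.0097,0.0343,-0.001],[0.0797,0.019,0]],[[0.0097,0.0343,-0.001],[0.0797,0.019,0]],[[0.0097,0.0343,-0.001],[0.0797,0.019,0]],[[0.0097,0.0343,-0.001],[0.0797,0.019,0]],[[0.0097,0.0343,-0.001],[0.0797,0.019,0]],[[0.0097,0.0343,-0.001],[0.0797,0.019,0]]]'
python3 -m pendant '[[[0.0097,0.0343,-0.001],[0.0797,0.019,0]],[[0.0097,0.0343,-0.001],[0.0797,0.019,0]],[[0.0097,0.0343,-0.001],[0.0797,0.019,0]],[[0.0097,0.0343,-0.001],[0.0797,0.019,0]],[[0.0097,0.0343,-0.001],[0.0797,0.019,0]],[[0.0097,0.0343,-0.001],[0.0797,0.019,0]],[[0.0097,0.0343,-0.001],[0.0797,0.019,0]],[[0.0097,0.0343,-0.001],[0.0797,0.019,0]]]'
python3 st.py
```

```text
clock: 24.18
tcp_pos: [0.615, -0.0994, 0.3003]
orientation: [1.915, 2.421, -0.09]
contact_force: [-0.8, -0.6, -3.1]
gripper_width: 0.281
gripper_force: 55.0
clock: 24.85
tcp_pos: [0.6927, 0.1744, 0.292]
orientation: [-1.636, -2.074, -0.471]
contact_force: [-0.4, -0.8, -3.1]
gripper_width: 0.281
gripper_force: 55.0
t 24.85 q [-0.1    0.816  0.662  0.558  1.841 -0.232]
tcp [0.6927 0.1744 0.292 ] grasp [0.6953 0.1646 0.3077] d [-0.139  0.527 -0.838] ty [ 0.972  0.237 -0.012] F [-0.4 -0.8 -3.1] w 0.281
```

```bash
python3 -m pendant '[[[-0.001,-0.001,-0.015],[0,0,0]],[[-0.001,-0.0005,-0.025],[0,0,0]],[[0,0,-0.025],[0,0,0]],[[0,0,-0.025],[0,0,0]],[[0,0,-0.025],[0,0,0]],[[0,0,-0.01],[0,0,0]],[[0,0,0],[0,0,0]],[[0,0,0],[0,0,0]]]'
python3 st.py
python3 - <<'E'
from h import *
shot('side','side6')
o=cv2.imread('pics/side6.png')[170:340,100:320];cv2.imwrite('pics/s6.png',cv2.resize(o,None,fx=3,fy=3,interpolation=cv2.INTER_CUBIC))
E
```

```text
clock: 25.52
tcp_pos: [0.6906, 0.1716, 0.1679]
orientation: [-1.637, -2.077, -0.47]
contact_force: [0.2, 0.7, -1.4]
gripper_width: 0.287
gripper_force: 55.0
t 25.52 q [-0.104  0.861  0.894  0.533  1.604 -0.381]
tcp [0.6906 0.1716 0.1679] grasp [0.6932 0.1617 0.1837] d [-0.137  0.525 -0.84 ] ty [ 0.972  0.237 -0.011] F [ 0.2  0.7 -1.4] w 0.287
```

View pics/s6.png

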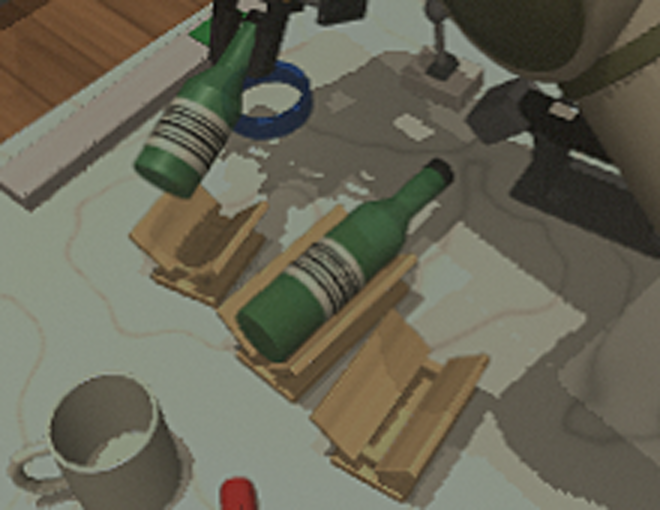

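The tall bottle lies well in its cradle, and the short one hangs above its own cradle with its base (crop 170,175) low. I'll keep lowering slowly.

```bash
python3 -m pendant '[[[0,0,-0.01],[0,0,0]],[[0,0,-0.01],[0,0,0]],[[0,0,-0.01],[0,0,0]],[[0,0,-0.01],[0,0,0]],[[0,0,-0.01],[0,0,0]],[[0,0,-0.01],[0,0,0]],[[0,0,-0.01],[0,0,0]],[[0,0,0],[0,0,0]]]'
python3 st.py
python3 -m pendant '[[[0,0,-0.007],[0,0,0]],[[0,0,-0.007],[0,0,0]],[[0,0,-0.007],[0,0,0]],[[0,0,-0.007],[0,0,0]],[[0,0,-0.007],[0,0,0]],[[0,0,-0.007],[0,0,0]],[[0,0,-0.006],[0,0,0]],[[0,0,-0.004],[0,0,0]]]'
python3 st.py
```

```text
clock: 26.23
tcp_pos: [0.6895, 0.1716, 0.0945]
orientation: [-1.637, -2.074, -0.466]
contact_force: [-0.5, 0.4, -2.5]
gripper_width: 0.283
gripper_force: 55.0
t 26.23 q [-0.104  0.927  0.963  0.534  1.491 -0.448]
tcp [0.6895 0.1716 0.0945] grasp [0.6922 0.1618 0.1102] d [-0.141  0.525 -0.84 ] ty [ 0.971  0.237 -0.015] F [-0.5  0.4 -2.5] w 0.283
clock: 26.9
tcp_pos: [0.693, 0.1705, 0.0472]
orientation: [-1.642, -2.08, -0.478]
contact_force: [9.4, -8.7, 11.8]
gripper_width: 0.282
gripper_force: 54.5
t 26.9 q [-0.105  0.983  0.984  0.541  1.416 -0.491]
tcp [0.693  0.1705 0.0472] grasp [0.6954 0.1607 0.0629] d [-0.13   0.525 -0.841] ty [ 0.972  0.233 -0.004] F [ 9.4 -8.7 11.8] w 0.282
```

```bash
python3 -m pendant '[[[0.002,0,-0.001],[0,0,0]],[[0.002,0,-0.001],[0,0,0]],[[0,0,-0.001],[0,0,0]],[[0,0,0],[0,0,0]],[[0,0,0],[0,0,0]],[[0,0,0],[0,0,0]],[[0,0,0],[0,0,0]],[[0,0,0],[0,0,0]]]'
python3 st.py
python3 -m pendant '[[[0,0,0],[0,0,0]],[[0,0,0],[0,0,0]],[[0,0,0],[0,0,0]],[[0,0,0],[0,0,0]],[[0,0,0],[0,0,0]],[[0,0,0],[0,0,0]],[[0,0,0],[0,0,0]],[[0,0,0],[0,0,0]]]' 0.45 20
python3 st.py
```

```text
clock: 27.57
tcp_pos: [0.6959, 0.1716, 0.0442]
orientation: [-1.638, -2.079, -0.476]
contact_force: [3.3, -2.1, 7.1]
gripper_width: 0.279
gripper_force: 54.7
t 27.57 q [-0.104  0.995  0.967  0.541  1.422 -0.488]
tcp [0.6959 0.1716 0.0442] grasp [0.6983 0.1617 0.0599] d [-0.133  0.526 -0.84 ] ty [ 0.972  0.236 -0.007] F [ 3.3 -2.1  7.1] w 0.279
clock: 28.23
tcp_pos: [0.6943, 0.1716, 0.0422]
orientation: [-1.637, -2.077, -0.47]
contact_force: [-0.3, -0.4, -0.6]
gripper_width: 0.55
gripper_force: 0.0
t 28.23 q [-0.103  0.997  0.969  0.539  1.423 -0.488]
tcp [0.6943 0.1716 0.0422] grasp [0.6969 0.1618 0.0579] d [-0.138  0.525 -0.84 ] ty [ 0.971  0.237 -0.011] F [-0.3 -0.4 -0.6] w 0.55
```

Released. Now retreat, straighten the tool, and turn toward the scanner.

```bash
python3 -m pendant '[[[0,0,0.01],[0,0,0]],[[0,0,0.03],[0,0,0]],[[0,0,0.035],[0,0,0]],[[0,0,0.035],[0,0,0]],[[0,0,0.035],[0,0,0]],[[0,0,0.035],[0,0,0]],[[0,0,0.035],[-0.1108,-0.0265,0]],[[0,0,0.015],[-0.1108,-0.0265,0]]]'
python3 -m pendant '[[[-0.028,-0.0225,0],[-0.1108,-0.0265,0]],[[-0.028,-0.0225,0],[-0.1108,-0.0265,0]],[[-0.028,-0.0225,0],[-0.1108,-0.0265,0]],[[-0.028,-0.0225,0],[0,0,-0.118]],[[-0.028,-0.0225,0],[0,0,-0.118]],[[-0.028,-0.0225,0],[0,0,-0.118]],[[-0.028,-0.0225,0],[0,0,-0.118]],[[-0.028,-0.0225,0],[0,0,-0.118]]]' 0
python3 -m pendant '[[[0,0,0],[0,0,-0.118]],[[0,0,0],[0,0,-0.118]],[[0,0,0],[0,0,-0.118]],[[0,0,0],[0,0,-0.118]],[[0,0,0],[0,0,-0.118]],[[0,0,0],[0,0,-0.118]],[[0,0,0],[0,0,-0.118]],[[0,0,0],[0,0,-0.118]]]'
python3 -m pendant '[[[0,0,0],[0,0,-0.118]],[[0,0,0],[0,0,0]],[[0,0,0],[0,0,0]],[[0,0,0],[0,0,0]],[[0,0,0],[0,0,0]],[[0,0,0],[0,0,0]],[[0,0,0],[0,0,0]],[[0,0,0],[0,0,0]]]'
python3 st.py; python3 green.py 7 | grep 7
python3 - <<'E'
from h import *
g=shot('wrist','w7')
o=cv2.convertScaleAbs(cv2.imread('pics/w7.png'),alpha=2.2)[20:260,100:420];o=cv2.resize(o,None,fx=2.5,fy=2.5,interpolation=cv2.INTER_CUBIC)
t=cv2.imread('pics/top7.png')[140:220,135:225];t=cv2.resize(t,(225,200),interpolation=cv2.INTER_CUBIC);o[:200,575:]=t
cv2.imwrite('pics/w7b.png',o)
E
```

```text
clock: 28.9
tcp_pos: [0.6951, 0.1702, 0.2785]
orientation: [-1.773, -2.241, -0.298]
contact_force: [-0.8, 1.0, 1.8]
gripper_width: 0.552
gripper_force: 0.0
clock: 29.57
tcp_pos: [0.4687, -0.0089, 0.273]
orientation: [-2.577, -1.777, 0.004]
contact_force: [-0.4, -0.4, 0.8]
gripper_width: 1.002
gripper_force: 0.0
clock: 30.23
tcp_pos: [0.4703, -0.0083, 0.2731]
orientation: [-3.103, -0.41, -0.005]
contact_force: [-0.7, -0.5, 0.5]
gripper_width: 0.997
gripper_force: 0.0
clock: 30.9
tcp_pos: [0.4704, -0.0084, 0.2723]
orientation: [-3.121, -0.237, -0.004]
contact_force: [-0.5, 0.2, 0.2]
gripper_width: 1.0
gripper_force: 0.0
t 30.9 q [-0.274  0.166  1.596  0.012  1.381  1.142]
tcp [ 0.4704 -0.0084  0.2723] grasp [ 0.4704 -0.0086  0.291 ] d [ 0.002  0.012 -1.   ] ty [ 0.151 -0.988 -0.012] F [-0.5  0.2  0.2] w 1.0
top0 [([222, 103, 17, 9, 139], [230.2, 107.3]), ([296, 195, 16, 15, 102], [301.9, 203.5]), ([367, 201, 14, 15, 109], [372.2, 208.8])]
top7 [([222, 103, 17, 9, 140], [230.2, 107.3]), ([175, 153, 27, 15, 231], [185.8, 158.7]), ([151, 193, 14, 14, 191], [157.7, 199.5]), ([179, 194, 36, 14, 362], [193.4, 200.5])]
side0 [([341, 121, 15, 23, 231], [349.2, 133.6]), ([301, 138, 17, 35, 421], [309.4, 156.4]), ([163, 172, 19, 13, 122], [172.2, 177.8]), ([298, 182, 17, 13, 145], [305.6, 188.5])]
side7 [([163, 171, 19, 14, 124], [172.2, 177.8]), ([166, 211, 28, 29, 285], [180.8, 223.6]), ([209, 225, 39, 38, 554], [228.0, 243.4]), ([150, 242, 20, 18, 251], [159.6, 250.5]), ([179, 261, 29, 30, 509], [193.2, 275.4])]
```

View pics/w7b.png

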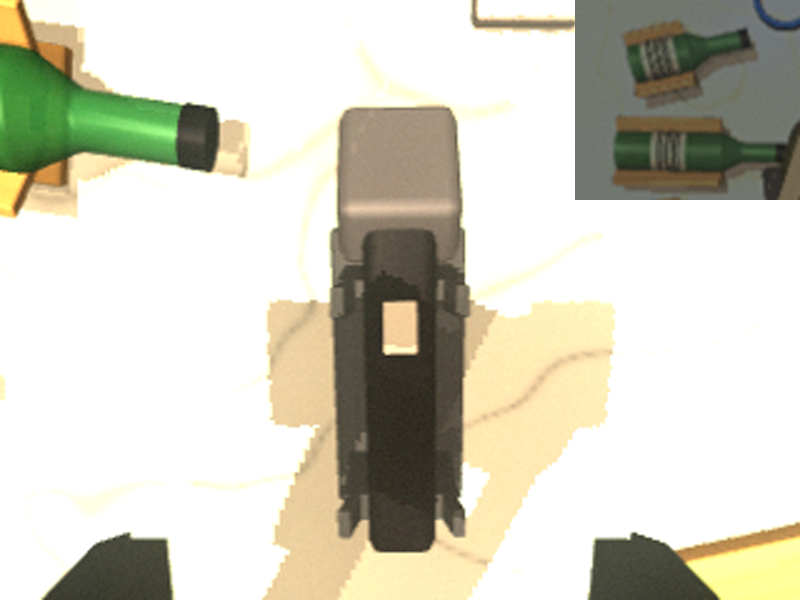

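Both bottles are seated in their cradles. The scanner handle runs from crop (400,232) to (401,550), square to the tool, with forks near v≈290 and v≈520.

Run:
```python
from h import *
c=cam('w7');f=lambda u,v,z:px(c,(100+u/2.5,20+v/2.5),z)
b=f(401.5,550,.1);a=f(400,232,.1);print('back',b.round(4),'front',a.round(4),'len',np.linalg.norm(a-b).round(4),'yaw',np.degrees(np.arctan2(*(a-b)[1::-1])).round(2))
print('widths',np.linalg.norm(f(369,540,.1)-f(434,540,.1)).round(4),np.linalg.norm(f(366,260,.1)-f(436,260,.1)).round(4))
x=(a-b)/np.linalg.norm(a-b)
print('origin from back',(b+.075*x).round(4))
print('rear prong mid (x=-62,z.09)',((f(348,518,.09)+f(456,518,.09))/2).round(4),'front prong mid (x=40)',((f(338,300,.09)+f(462,300,.09))/2).round(4))
print('head left/right at z.1',f(340,150,.09).round(4),f(458,150,.09).round(4))
# labels from top7
T=cam('top7');
im=cv2.imread('pics/top7.png')
print('label short/tall z.086', px(T,(135+660/2.5-575/2.5,140+60/2.5),.084).round(4),px(T,(135+(668-575)/2.5,140+150/2.5),.084).round(4))
# back/front body ends from comps
```

```text
back [ 0.3901 -0.0281  0.1   ] front [ 0.5278 -0.0051  0.1   ] len 0.1396 yaw 9.48
widths 0.0292 0.028
origin from back [ 0.4641 -0.0158  0.1   ]
rear prong mid (x=-62,z.09) [ 0.4012 -0.0267  0.09  ] front prong mid (x=40) [ 0.4996 -0.0098  0.09  ]
head left/right at z.1 [0.5549 0.0232 0.09  ] [ 0.562  -0.0231  0.09  ]
label short/tall z.086 [0.6684 0.2472 0.084 ] [0.5494 0.2316 0.084 ]
```

```bash
python3 -m pendant '[[[-0.0084,-0.0078,-0.02],[-0.012,0,0.01]],[[0,0,-0.04],[0,0,0]],[[0,0,-0.04],[0,0,0]],[[0,0,-0.04],[0,0,0]],[[0,0,-0.03],[0,0,0]],[[0,0,-0.02],[0,0,0]],[[0,0,-0.0158],[0,0,0]],[[0,0,0],[0,0,0]]]'
python3 st.py
python3 -m pendant '[[[0,0,0],[0,0,0]],[[0,0,0],[0,0,0]],[[0,0,0],[0,0,0]],[[0,0,0],[0,0,0]],[[0,0,0],[0,0,0]],[[0,0,0],[0,0,0]],[[0,0,0],[0,0,0]],[[0,0,0],[0,0,0]]]' 1 50
python3 -m pendant '[[[0,0,0],[0,0,0]],[[0,0,0],[0,0,0]],[[0,0,0],[0,0,0]],[[0,0,0],[0,0,0]],[[0,0,0],[0,0,0]],[[0,0,0],[0,0,0]],[[0,0,0],[0,0,0]],[[0,0,0],[0,0,0]]]'
python3 st.py
```

```text
clock: 31.72
tcp_pos: [0.4605, -0.0158, 0.0639]
orientation: [-3.129, -0.253, 0.005]
contact_force: [-0.1, -0.9, -0.0]
gripper_width: 1.002
gripper_force: 0.0
t 31.72 q [-2.900e-01  4.090e-01  1.885e+00  1.000e-03  8.510e-01  1.119e+00]
tcp [ 0.4605 -0.0158  0.0639] grasp [ 0.4606 -0.0158  0.0826] d [-0.003  0.002 -1.   ] ty [ 0.16  -0.987 -0.002] F [-0.1 -0.9 -0. ] w 1.002
clock: 32.38
tcp_pos: [0.462, -0.0162, 0.0666]
orientation: [-3.131, -0.253, -0.003]
contact_force: [0.7, 0.4, 0.1]
gripper_width: 0.418
gripper_force: 0.0
clock: 33.05
tcp_pos: [0.462, -0.0162, 0.0665]
orientation: [-3.131, -0.253, -0.003]
contact_force: [-1.2, -0.7, 1.4]
gripper_width: 0.337
gripper_force: 50.0
t 33.05 q [-2.900e-01  4.050e-01  1.882e+00  1.000e-03  8.530e-01  1.119e+00]
tcp [ 0.462  -0.0162  0.0665] grasp [ 0.462  -0.0162  0.0852] d [ 0.002  0.    -1.   ] ty [ 0.16  -0.987  0.   ] F [-1.2 -0.7  1.4] w 0.337
```

Handle gripped at 29.7 mm. I'll lift it and carry it to the tall bottle's reading pose.

```bash
python3 -m pendant '[[[0,0,0.008],[0,0,0]],[[0,0,0.02],[0,0,0]],[[0,0,0.025],[0,0,0]],[[0,0,0.025],[0,0,0]],[[0,0,0.025],[0,0,0]],[[0,0,0.025],[0,0,0]],[[0,0,0.022],[0,0,0]],[[0,0,0],[0,0,0]]]'
python3 -m pendant '[[[-0.0124,0.031,0],[0,0,-0.02]],[[-0.0124,0.031,0],[0,0,-0.02]],[[-0.0124,0.031,0],[0,0,-0.02]],[[-0.0124,0.031,0],[0,0,-0.02]],[[-0.0124,0.031,0],[0,0,-0.02]],[[-0.0124,0.031,0],[0,0,-0.02]],[[-0.0124,0.031,0],[0,0,-0.02]],[[-0.0124,0.031,0],[0,0,-0.02]]]'
python3 -m pendant '[[[0,0,-0.0155],[0,0,0]],[[0,0,-0.0155],[0,0,0]],[[0,0,-0.0155],[0,0,0]],[[0,0,-0.0155],[0,0,0]],[[0,0,0],[0,0,0]],[[0,0,0],[0,0,0]],[[0,0,0],[0,0,0]],[[0,0,0],[0,0,0]]]'
python3 st.py
python3 - <<'E'
from h import *
g=shot('wrist','w8');shot('side','side8');shot('top','top8')
o=np.zeros((600,800,3),np.uint8)
a=cv2.resize(cv2.convertScaleAbs(cv2.imread('pics/w8.png'),alpha=1.3),(480,360),interpolation=cv2.INTER_AREA);o[:360,:480]=a
b=cv2.resize(cv2.imread('pics/side8.png')[160:320,100:260],(320,320),interpolation=cv2.INTER_CUBIC);o[:320,480:]=b
t=cv2.resize(cv2.imread('pics/top8.png')[140:260,130:260],(260,240),interpolation=cv2.INTER_CUBIC);o[360:,:260]=t
cv2.imwrite('pics/v8.png',o)
E
```

```text
clock: 33.72
tcp_pos: [0.4633, -0.0165, 0.2205]
orientation: [3.129, 0.253, 0.013]
contact_force: [-0.2, 0.3, -1.7]
gripper_width: 0.336
gripper_force: 50.0
clock: 34.38
tcp_pos: [0.3613, 0.233, 0.2155]
orientation: [3.141, -0.0, 0.0]
contact_force: [0.2, -0.4, -2.3]
gripper_width: 0.335
gripper_force: 50.0
clock: 35.05
tcp_pos: [0.3631, 0.2319, 0.1552]
orientation: [-3.141, -0.002, -0.005]
contact_force: [0.2, 0.1, -2.0]
gripper_width: 0.339
gripper_force: 50.0
t 35.05 q [ 2.950e-01  1.990e-01  1.884e+00 -1.000e-03  1.056e+00  1.865e+00]
tcp [0.3631 0.2319 0.1552] grasp [0.3631 0.2319 0.1739] d [ 0.003  0.    -1.   ] ty [ 0.001 -1.    -0.   ] F [ 0.2  0.1 -2. ] w 0.339
```

View pics/v8.png

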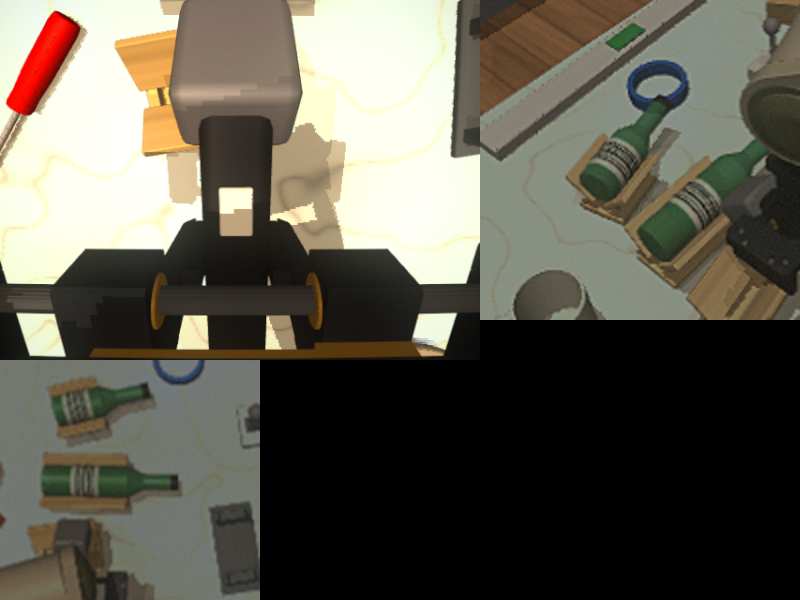

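The scanner is level and aims at the tall bottle's label, with the head and label aligned once parallax is allowed for. A quick numeric check of the handle's pitch, then I'll hold.

```bash
python3 - <<'E'
from h import *
c7=cam('w7');f=lambda u,v,z:px(c7,(100+u/2.5,20+v/2.5),z)
o=np.array([.462,-.0162]);x=np.array([np.cos(.162),np.sin(.162)])
c=cam('w8')
for n,(u,v),obs in(('junction',(400,232),(235,117)),('patch front',(401,300),(236,187)),('patch back',(401,355),(236,236))):
    d=(f(u,v,.1)[:2]-o)@x
    print(n,round(d,4),[ (proj(c,np.array([.3631,.2319,.1739])+Ro.from_euler('y',p,degrees=True).apply([d,0,.015]))*.9375).round(1).tolist() for p in(-5,0,5,10)],obs)
E
python3 -m pendant '[[[0,0,0],[0,0,0]],[[0,0,0],[0,0,0]],[[0,0,0],[0,0,0]],[[0,0,0],[0,0,0]],[[0,0,0],[0,0,0]],[[0,0,0],[0,0,0]],[[0,0,0],[0,0,0]],[[0,0,0],[0,0,0]]]'
python3 -m pendant '[[[0,0,0],[0,0,0]],[[0,0,0],[0,0,0]],[[0,0,0],[0,0,0]],[[0,0,0],[0,0,0]],[[0,0,0],[0,0,0]],[[0,0,0],[0,0,0]],[[0,0,0],[0,0,0]],[[0,0,0],[0,0,0]]]'
```

```text
junction 0.0667 [[237.7, 125.6], [237.6, 119.3], [237.5, 114.9], [237.5, 112.1]] (235, 117)
patch front 0.0397 [[237.4, 192.9], [237.4, 186.5], [237.3, 181.1], [237.3, 176.5]] (236, 187)
patch back 0.0169 [[237.2, 241.0], [237.2, 236.5], [237.2, 232.2], [237.2, 228.2]] (236, 236)
clock: 35.87
tcp_pos: [0.3628, 0.2318, 0.1545]
orientation: [3.142, 0.002, 0.003]
contact_force: [-0.4, 0.9, -1.5]
gripper_width: 0.337
gripper_force: 50.0
clock: 36.53
tcp_pos: [0.3628, 0.2318, 0.1545]
orientation: [3.142, 0.002, 0.003]
contact_force: [0.3, -0.0, -2.2]
gripper_width: 0.336
gripper_force: 50.0
```

Pitch is zero and the hold is done. Now I'll measure the short bottle's label position along its axis.

Run:
```python
from h import *
T=cam('top7');im=cv2.imread('pics/top7.png').astype(np.float32)
for n,C,e,R in(('short',(.6723,.251),(.232,-.973),.08),('tall',(.551,.232),(.012,-1),.1)):
    C=np.array(C);e=np.array(e);u=np.array([-e[1],e[0]])
    out=[]
    for s in np.arange(-R,R+.001,.004):
        v=[]
        for w in(-.008,-.004,0,.004,.008):
            p=proj(T,(*(C+e*s+u*w),.083));v.append(cv2.getRectSubPix(im,(1,1),(float(p[0]),float(p[1])))[0,0])
        b,g,r=np.mean(v,0);out.append(f'{s*1000:.0f}:{g-r:.0f}')
    print(n,' '.join(out))
    # across: green extent at +-.035
    for s in(-.032,.03 if n=='short' else .05):
        o=[]
        for w in np.arange(-.044,.045,.004):
            p=proj(T,(*(C+e*s+u*w),.06));b,g,r=cv2.getRectSubPix(im,(1,1),(float(p[0]),float(p[1])))[0,0];o.append(f'{w*1000:.0f}:{g-r:.0f}')
        print('  across',s,' '.join(o))
```

```text
short -80:5 -76:4 -72:5 -68:5 -64:5 -60:5 -56:6 -52:6 -48:5 -44:5 -40:10 -36:21 -32:23 -28:23 -24:19 -20:8 -16:3 -12:0 -8:1 -4:2 0:1 4:1 8:1 12:1 16:2 20:5 24:16 28:24 32:23 36:22 40:21 44:20 48:20 52:20 56:20 60:20 64:20 68:22 72:22 76:22 80:22
  across -0.032 -44:2 -40:-17 -36:-18 -32:-21 -28:-26 -24:-22 -20:-2 -16:11 -12:15 -8:18 -4:21 0:22 4:21 8:24 12:24 16:26 20:22 24:21 28:17 32:-6 36:-24 40:-24 44:-25
  across 0.03 -44:-7 -40:-14 -36:-21 -32:-21 -28:-26 -24:-25 -20:-9 -16:10 -12:14 -8:17 -4:19 0:21 4:22 8:24 12:24 16:25 20:22 24:20 28:18 32:-1 36:-22 40:-27 44:-26
tall -100:5 -96:5 -92:5 -88:5 -84:5 -80:5 -76:4 -72:12 -68:26 -64:25 -60:24 -56:23 -52:23 -48:22 -44:22 -40:23 -36:22 -32:23 -28:22 -24:11 -20:5 -16:2 -12:2 -8:2 -4:2 0:3 4:1 8:1 12:3 16:5 20:13 24:22 28:23 32:23 36:23 40:23 44:23 48:23 52:22 56:23 60:23 64:23 68:21 72:20 76:20 80:20 84:20 88:19 92:20 96:22 100:21
  across -0.032 -44:-17 -40:-23 -36:-24 -32:-26 -28:-27 -24:-15 -20:8 -16:15 -12:18 -8:19 -4:21 0:22 4:22 8:23 12:22 16:21 20:19 24:14 28:-11 32:-27 36:-24 40:-21 44:-16
  across 0.05 -44:-16 -40:-17 -36:-20 -32:-26 -28:-21 -24:-3 -20:14 -16:18 -12:20 -8:21 -4:22 0:23 4:24 8:22 12:21 16:18 20:17 24:9 28:-12 32:-22 36:-24 40:-23 44:-18
```

```bash
python3 -m pendant '[[[0.022,-0.0039,0],[0,0,0.039]],[[0.022,-0.0039,0],[0,0,0.039]],[[0.022,-0.0039,0],[0,0,0.039]],[[0.022,-0.0039,0],[0,0,0.039]],[[0.022,-0.0039,0],[0,0,0.039]],[[0.022,-0.0039,0],[0,0,0.039]],[[0,0,0],[0,0,0]],[[0,0,0],[0,0,0]]]'
python3 st.py
python3 -m pendant '[[[0,0,0],[0,0,0]],[[0,0,0],[0,0,0]],[[0,0,0],[0,0,0]],[[0,0,0],[0,0,0]],[[0,0,0],[0,0,0]],[[0,0,0],[0,0,0]],[[0,0,0],[0,0,0]],[[0,0,0],[0,0,0]]]'
python3 -m pendant '[[[0,0,0],[0,0,0]],[[0,0,0],[0,0,0]],[[0,0,0],[0,0,0]],[[0,0,0],[0,0,0]],[[0,0,0],[0,0,0]],[[0,0,0],[0,0,0]],[[0,0,0],[0,0,0]],[[0,0,0],[0,0,0]]]'
python3 st.py
```

```text
clock: 37.2
tcp_pos: [0.495, 0.2081, 0.154]
orientation: [-3.12, -0.367, -0.001]
contact_force: [-0.6, -0.5, -2.7]
gripper_width: 0.334
gripper_force: 50.0
t 37.2 q [0.18  0.419 1.58  0.    1.142 1.517]
tcp [0.495  0.2081 0.154 ] grasp [0.495  0.2081 0.1727] d [ 0.001  0.    -1.   ] ty [ 0.232 -0.973 -0.   ] F [-0.6 -0.5 -2.7] w 0.334
clock: 37.87
tcp_pos: [0.4947, 0.2084, 0.1545]
orientation: [-3.12, -0.368, -0.003]
contact_force: [0.1, 0.0, -2.8]
gripper_width: 0.336
gripper_force: 50.0
clock: 38.53
tcp_pos: [0.4948, 0.2084, 0.1545]
orientation: [-3.12, -0.368, -0.003]
contact_force: [0.2, 0.4, -1.8]
gripper_width: 0.333
gripper_force: 50.0
t 38.53 q [0.18  0.418 1.58  0.    1.142 1.516]
tcp [0.4948 0.2084 0.1545] grasp [0.4948 0.2084 0.1732] d [ 0.002  0.    -1.   ] ty [ 0.233 -0.972  0.   ] F [ 0.2  0.4 -1.8] w 0.333
```

```bash
python3 -m pendant '[[[0,0,0.033],[0,0,0]],[[0,0,0.033],[0,0,0]],[[-0.0055,-0.0374,0],[0,0,-0.0122]],[[-0.0055,-0.0374,0],[0,0,-0.0122]],[[-0.0055,-0.0374,0],[0,0,-0.0122]],[[-0.0055,-0.0374,0],[0,0,-0.0122]],[[-0.0055,-0.0374,0],[0,0,-0.0122]],[[-0.0053,-0.0376,0],[0,0,-0.0122]]]'
python3 -m pendant '[[[0,0,0],[0,0,0]],[[0,0,0],[0,0,0]],[[0,0,0],[0,0,0]],[[0,0,0],[0,0,0]],[[0,0,0],[0,0,0]],[[0,0,0],[0,0,0]],[[0,0,0],[0,0,0]],[[0,0,0],[0,0,0]]]'
python3 st.py; python3 green.py 9 | grep 9
```

```text
clock: 39.2
tcp_pos: [0.4614, -0.0178, 0.2207]
orientation: [3.131, 0.254, 0.004]
contact_force: [1.0, -0.2, -2.3]
gripper_width: 0.333
gripper_force: 50.0
clock: 39.87
tcp_pos: [0.462, -0.0158, 0.2204]
orientation: [-3.131, -0.255, -0.003]
contact_force: [-0.5, 0.1, -1.3]
gripper_width: 0.337
gripper_force: 50.0
t 39.87 q [-2.890e-01  1.900e-01  1.706e+00  1.000e-03  1.244e+00  1.119e+00]
tcp [ 0.462  -0.0158  0.2204] grasp [ 0.462  -0.0158  0.2391] d [ 0.002  0.    -1.   ] ty [ 0.162 -0.987  0.   ] F [-0.5  0.1 -1.3] w 0.337
top0 [([222, 103, 17, 9, 139], [230.2, 107.3]), ([296, 195, 16, 15, 102], [301.9, 203.5]), ([367, 201, 14, 15, 109], [372.2, 208.8])]
top9 [([222, 103, 17, 9, 137], [230.1, 107.4]), ([175, 153, 27, 15, 230], [185.8, 158.6]), ([151, 193, 14, 14, 190], [157.6, 199.6]), ([179, 194, 37, 14, 365], [193.5, 200.5])]
side0 [([341, 121, 15, 23, 231], [349.2, 133.6]), ([301, 138, 17, 35, 421], [309.4, 156.4]), ([163, 172, 19, 13, 122], [172.2, 177.8]), ([298, 182, 17, 13, 145], [305.6, 188.5])]
side9 [([163, 172, 19, 13, 121], [172.2, 177.9]), ([166, 211, 27, 29, 284], [180.8, 223.7]), ([209, 226, 39, 37, 548], [228.0, 243.4]), ([150, 242, 20, 18, 251], [159.6, 250.5]), ([179, 261, 29, 30, 508], [193.2, 275.3])]
```

The bottles are unmoved. Lowering the scanner into its rest.

```bash
python3 -m pendant '[[[0,-0.0004,-0.025],[0,0,0]],[[0,0,-0.025],[0,0,0]],[[0,0,-0.025],[0,0,0]],[[0,0,-0.025],[0,0,0]],[[0,0,-0.02],[0,0,0]],[[0,0,-0.015],[0,0,0]],[[0,0,-0.01],[0,0,0]],[[0,0,-0.008],[0,0,0]]]'
python3 -m pendant '[[[0,0,0],[0,0,0]],[[0,0,0],[0,0,0]],[[0,0,0],[0,0,0]],[[0,0,0],[0,0,0]],[[0,0,0],[0,0,0]],[[0,0,0],[0,0,0]],[[0,0,0],[0,0,0]],[[0,0,0],[0,0,0]]]'
python3 st.py
python3 -m pendant '[[[0,0,0],[0,0,0]],[[0,0,0],[0,0,0]],[[0,0,0],[0,0,0]],[[0,0,0],[0,0,0]],[[0,0,0],[0,0,0]],[[0,0,0],[0,0,0]],[[0,0,0],[0,0,0]],[[0,0,0],[0,0,0]]]' 0 20
python3 -m pendant '[[[0,0,0],[0,0,0]],[[0,0,0.01],[0,0,0]],[[0,0,0.03],[0,0,0]],[[0,0,0.035],[0,0,0]],[[0,0,0.035],[0,0,0]],[[0,0,0.035],[0,0,0]],[[0,0,0.035],[0,0,0]],[[0,0,0.024],[0,0,0]]]'
python3 -m pendant '[[[0.008,0.008,0],[0,0,-0.01]],[[0,0,0],[0,0,0]],[[0,0,0],[0,0,0]],[[0,0,0],[0,0,0]],[[0,0,0],[0,0,0]],[[0,0,0],[0,0,0]],[[0,0,0],[0,0,0]],[[0,0,0],[0,0,0]]]'
python3 st.py
python3 - <<'E'
from h import *
shot('wrist','w10')
a=cv2.cvtColor(cv2.imread('pics/w7.png'),cv2.COLOR_BGR2GRAY);b=cv2.cvtColor(cv2.imread('pics/w10.png'),cv2.COLOR_BGR2GRAY)
t=a[55:245,225:295]
r=cv2.matchTemplate(b[:260],t,cv2.TM_CCOEFF_NORMED);_,m,_,l=cv2.minMaxLoc(r);print('match',m,l,'was (225,55)')
c7,c=cam('w7'),cam('w10')
print('expected shift px',(proj(c,(.462,-.0162,.1))-proj(c7,(.462,-.0162,.1))).round(1),(proj(c,(.54,-.004,.1))-proj(c7,(.54,-.004,.1))).round(1))
E
```

```text
clock: 40.63
tcp_pos: [0.4618, -0.0165, 0.0665]
orientation: [-3.131, -0.254, -0.001]
contact_force: [0.3, -0.3, 4.7]
gripper_width: 0.334
gripper_force: 50.0
clock: 41.3
tcp_pos: [0.462, -0.0166, 0.0675]
orientation: [-3.131, -0.254, -0.003]
contact_force: [0.3, 0.1, -2.0]
gripper_width: 0.339
gripper_force: 50.0
t 41.3 q [-2.910e-01  4.030e-01  1.882e+00  1.000e-03  8.550e-01  1.118e+00]
tcp [ 0.462  -0.0166  0.0675] grasp [ 0.462  -0.0166  0.0862] d [ 0.002  0.    -1.   ] ty [ 0.161 -0.987  0.   ] F [ 0.3  0.1 -2. ] w 0.339
clock: 41.97
tcp_pos: [0.462, -0.0166, 0.0675]
orientation: [-3.131, -0.254, -0.003]
contact_force: [-0.2, -0.8, 0.0]
gripper_width: 0.914
gripper_force: 0.0
clock: 42.63
tcp_pos: [0.4623, -0.0166, 0.2748]
orientation: [3.13, 0.254, 0.008]
contact_force: [0.1, -0.1, 0.3]
gripper_width: 1.001
gripper_force: 0.0
clock: 43.3
tcp_pos: [0.4699, -0.0087, 0.2713]
orientation: [-3.132, -0.238, -0.002]
contact_force: [0.5, -0.1, -0.1]
gripper_width: 1.0
gripper_force: 0.0
t 43.3 q [-2.690e-01  1.660e-01  1.599e+00  1.000e-03  1.375e+00  1.150e+00]
tcp [ 0.4699 -0.0087  0.2713] grasp [ 0.4698 -0.0087  0.29  ] d [ 0.001  0.    -1.   ] ty [ 0.151 -0.988 -0.   ] F [ 0.5 -0.1 -0.1] w 1.0
match 0.9864500164985657 (223, 54) was (225,55)
expected shift px [-2.1 -0.6] [-2.2 -1. ]
```

The scanner is home: the template match shift equals the predicted one. Last, I'll grip the dimmer ball and bring it back to off.

```bash
python3 -m pendant '[[[0.0382,-0.0073,0],[0,0,0]],[[0.0382,-0.0073,0],[0,0,0]],[[0.0382,-0.0073,0],[0,0,0]],[[0.0382,-0.0073,0],[0,0,0]],[[0.0382,-0.0072,0],[0,0,0]],[[0,0,-0.03],[0,0,0]],[[0,0,-0.03],[0,0,0]],[[0,0,-0.03],[0,0,0]]]'
python3 -m pendant '[[[0,0,-0.03],[0,0,0]],[[0,0,-0.03],[0,0,0]],[[0,0,-0.025],[0,0,0]],[[0,0,-0.013],[0,0,0]],[[0,0,0],[0,0,0]],[[0,0,0],[0,0,0]],[[0,0,0],[0,0,0]],[[0,0,0],[0,0,0]]]'
python3 st.py
python3 -m pendant '[[[0,0,0],[0,0,0]],[[0,0,0],[0,0,0]],[[0,0,0],[0,0,0]],[[0,0,0],[0,0,0]],[[0,0,0],[0,0,0]],[[0,0,0],[0,0,0]],[[0,0,0],[0,0,0]],[[0,0,0],[0,0,0]]]' 1 8
python3 -m pendant '[[[0,0,0],[0,0,0]],[[0,0,0],[0,0,0]],[[0,0,0],[0,0,0]],[[0,0,0],[0,0,0]],[[0,0,0],[0,0,0]],[[0,0,0],[0,0,0]],[[0,0,0],[0,0,0]],[[0,0,0],[0,0,0]]]'
python3 st.py
```

```text
clock: 44.02
tcp_pos: [0.6615, -0.0452, 0.1795]
orientation: [-3.132, -0.238, -0.003]
contact_force: [0.9, 0.6, -0.6]
gripper_width: 1.002
gripper_force: 0.0
clock: 44.68
tcp_pos: [0.6618, -0.0452, 0.0854]
orientation: [3.132, 0.238, 0.008]
contact_force: [0.1, -0.7, 0.1]
gripper_width: 1.0
gripper_force: 0.0
t 44.68 q [-2.450e-01  7.520e-01  1.213e+00  1.000e-03  1.172e+00  1.174e+00]
tcp [ 0.6618 -0.0452  0.0854] grasp [ 0.6618 -0.0452  0.1041] d [ 0.005 -0.001 -1.   ] ty [ 0.151 -0.988  0.001] F [ 0.1 -0.7  0.1] w 1.0
clock: 45.35
tcp_pos: [0.661, -0.045, 0.0835]
orientation: [-3.132, -0.238, -0.003]
contact_force: [-0.6, 0.8, -0.5]
gripper_width: 0.415
gripper_force: 0.0
clock: 46.02
tcp_pos: [0.661, -0.0451, 0.0835]
orientation: [3.132, 0.238, 0.003]
contact_force: [0.4, -2.1, -0.3]
gripper_width: 0.276
gripper_force: 8.0
t 46.02 q [-2.450e-01  7.540e-01  1.215e+00  1.000e-03  1.171e+00  1.174e+00]
tcp [ 0.661  -0.0451  0.0835] grasp [ 0.661  -0.0451  0.1022] d [ 0.002  0.    -1.   ] ty [ 0.151 -0.988  0.   ] F [ 0.4 -2.1 -0.3] w 0.276
```

Gripped centred on the ball. Now I'll sweep it back along the arc to the stop.

```bash
python3 -m pendant '[[[-0.0058,-0.0009,-0.0003],[0,0,0]],[[-0.0058,-0.0009,-0.0007],[0,0,0]],[[-0.0058,-0.0009,-0.0011],[0,0,0]],[[-0.0057,-0.0009,-0.0015],[0,0,0]],[[-0.0057,-0.0009,-0.002],[0,0,0]],[[-0.0055,-0.0009,-0.0024],[0,0,0]],[[-0.0055,-0.0008,-0.0028],[0,0,0]],[[-0.005,-0.0008,-0.0032],[0,0,0]]]'
python3 -m pendant '[[[-0.003,-0.0005,-0.001],[0,0,0]],[[0,0,0],[0,0,0]],[[0,0,0],[0,0,0]],[[0,0,0],[0,0,0]],[[0,0,0],[0,0,0]],[[0,0,0],[0,0,0]],[[0,0,0],[0,0,0]],[[0,0,0],[0,0,0]]]'
python3 st.py
```

```text
clock: 46.68
tcp_pos: [0.6153, -0.0519, 0.0694]
orientation: [-3.132, -0.238, -0.002]
contact_force: [-1.6, 0.7, 5.7]
gripper_width: 0.282
gripper_force: 7.5
clock: 47.35
tcp_pos: [0.613, -0.0523, 0.0681]
orientation: [-3.132, -0.238, -0.002]
contact_force: [2.2, 1.4, -2.8]
gripper_width: 0.28
gripper_force: 8.1
t 47.35 q [-2.760e-01  6.780e-01  1.400e+00  1.000e-03  1.063e+00  1.143e+00]
tcp [ 0.613  -0.0523  0.0681] grasp [ 0.613  -0.0523  0.0868] d [ 0.001  0.001 -1.   ] ty [ 0.151 -0.988 -0.   ] F [ 2.2  1.4 -2.8] w 0.28
```

```bash
python3 -m pendant '[[[-0.003,-0.0005,-0.001],[0,0,0]],[[-0.003,-0.0005,-0.001],[0,0,0]],[[0,0,0],[0,0,0]],[[0,0,0],[0,0,0]],[[0,0,0],[0,0,0]],[[0,0,0],[0,0,0]],[[0,0,0],[0,0,0]],[[0,0,0],[0,0,0]]]'
python3 st.py
python3 -m pendant '[[[0,0,0],[0,0,0]],[[0,0,0],[0,0,0]],[[0,0,0],[0,0,0]],[[0,0,0],[0,0,0]],[[0,0,0],[0,0,0]],[[0,0,0],[0,0,0]],[[0,0,0],[0,0,0]],[[0,0,0],[0,0,0]]]' 0
python3 -m pendant '[[[0,0,0],[0,0,0]],[[0,0,0.01],[0,0,0]],[[0,0,0.03],[0,0,0]],[[0,0,0.035],[0,0,0]],[[0,0,0.035],[0,0,0]],[[0,0,0.035],[0,0,0]],[[-0.03,0,0.035],[0,0,0]],[[-0.03,0,0.02],[0,0,0]]]'
python3 -m pendant '[[[-0.04,0,0],[0,0,0]],[[0,0,0],[0,0,0]],[[0,0,0],[0,0,0]],[[0,0,0],[0,0,0]],[[0,0,0],[0,0,0]],[[0,0,0],[0,0,0]],[[0,0,0],[0,0,0]],[[0,0,0],[0,0,0]]]'
python3 st.py; python3 green.py 11 | grep 11
python3 - <<'E'
from h import *
shot('wrist','w11');c=cam('w11');h=np.array([.6610,-.0452,.022])
for th in(0,.1,.3,.6):
    a=.6-th;p=h+.08*np.array([-.988*np.sin(a),-.155*np.sin(a),np.cos(a)]);print(th,proj(c,p).round(1))
g=cv2.cvtColor(cv2.imread('pics/w11.png'),cv2.COLOR_BGR2GRAY)
p0=proj(c,h).astype(int);x0=p0[0]-50;y0=max(0,p0[1]-40)
cr=g[y0:p0[1]+90,x0:p0[0]+60]
print('circles',[(x+x0,y+y0,r) for x,y,r in (lambda k: [] if k is None else k[0])(cv2.HoughCircles(cv2.medianBlur(cr,3),cv2.HOUGH_GRADIENT,1,20,param1=100,param2=14,minRadius=8,maxRadius=24))][:4])
T=cv2.imread('pics/top11.png');T0=cv2.imread('pics/top0.png')
print('mean light top0/top3/top11',T0.mean(),cv2.imread('pics/top3.png').mean(),T.mean())
E
```

```text
clock: 48.02
tcp_pos: [0.6085, -0.0531, 0.067]
orientation: [3.133, 0.238, 0.009]
contact_force: [8.6, 3.4, -1.6]
gripper_width: 0.274
gripper_force: 8.1
t 48.02 q [-0.279  0.669  1.42   0.002  1.047  1.138]
tcp [ 0.6085 -0.0531  0.067 ] grasp [ 0.6084 -0.0531  0.0857] d [ 0.006  0.    -1.   ] ty [ 0.151 -0.988  0.   ] F [ 8.6  3.4 -1.6] w 0.274
clock: 48.68
tcp_pos: [0.6072, -0.0535, 0.0665]
orientation: [-3.132, -0.238, -0.003]
contact_force: [0.5, 0.0, 0.2]
gripper_width: 0.855
gripper_force: 0.0
clock: 49.35
tcp_pos: [0.5503, -0.0536, 0.2667]
orientation: [3.131, 0.239, 0.009]
contact_force: [-0.3, -0.3, 0.6]
gripper_width: 1.001
gripper_force: 0.0
clock: 50.02
tcp_pos: [0.5105, -0.0535, 0.2628]
orientation: [-3.132, -0.239, -0.002]
contact_force: [1.1, 0.4, -0.0]
gripper_width: 1.001
gripper_force: 0.0
t 50.02 q [-3.330e-01  2.690e-01  1.492e+00  1.000e-03  1.379e+00  1.085e+00]
tcp [ 0.5105 -0.0535  0.2628] grasp [ 0.5105 -0.0535  0.2815] d [ 0.001  0.    -1.   ] ty [ 0.152 -0.988 -0.   ] F [ 1.1  0.4 -0. ] w 1.001
top11 [([222, 103, 17, 9, 141], [230.3, 107.3]), ([175, 153, 27, 15, 229], [185.8, 158.6]), ([151, 193, 14, 14, 192], [157.6, 199.5]), ([179, 194, 37, 14, 361], [193.4, 200.5])]
side11 [([163, 172, 19, 13, 123], [172.2, 177.8]), ([166, 211, 28, 29, 284], [180.9, 223.6]), ([209, 226, 39, 37, 547], [227.9, 243.4]), ([150, 242, 20, 18, 248], [159.6, 250.5]), ([179, 261, 29, 30, 507], [193.2, 275.4])]
0 [268.  61.]
0.1 [268.4  52.8]
0.3 [268.9  34.6]
0.6 [269.5   4.4]
circles [(np.float64(268.5), np.float32(61.5), np.float32(15.2))]
mean light top0/top3/top11 88.89618598090277 91.68531968858507 90.0181901719835
```

The ball is at the off position: found at (268.5,61.5), predicted (268,61), and it pushed against its stop. The bottles are unmoved, the scanner is home and the arm is clear, so I'm handing in.

```bash
python3 -c "
from cell import close_job
print(close_job())"
```

```text
the job is handed in; nothing more can be done
None
```

I handed the job in after about 50 s of robot time: dimmer set upright, the tall and short bottles (the only two present) laid centred in their cradles, both labels scanned tall first, scanner back in its rest and dimmer off; the hand-in returned no verdict, and nothing confirmed the two reads beyond the measured aim and a hold of over a second each.

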